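# Load the cheese mill

### The job

Turn the cheese mill's selector to the two-dot mark, then gather every block of hard cheese from the wooden board into the aluminium scoop. Once they are all in the scoop, carry it over the mill and tip it so that all the blocks end up inside the hopper, then set the empty scoop back upright in the middle of its marble slab. Leave everything else on the counter where it stands.

Things in the scene. Friction and masses are not known exactly. Their poses are not given: they have to be found in the camera images.
- cheese1: block of hard cheese, 46 x 32 x 30 mm, about 45 g: cream, a darker rind on its -x end, its top 8 mm lower over the last 16 mm at the +x end. Origin at the centre of the 46 x 32 x 30 box, x along the 46 mm, y across the 32 mm width (flat sides, good to grip), z through the 30 mm, up at the start. Starts flat on the board. May be absent.
- cheese2: another block of hard cheese exactly like cheese1 (46 x 32 x 30 mm, same frame); may be absent.
- cheese3: another block of hard cheese exactly like cheese1 (46 x 32 x 30 mm, same frame); may be absent.
- cheese4: another block of hard cheese exactly like cheese1 (46 x 32 x 30 mm, same frame); may be absent.
- cheese5: another block of hard cheese exactly like cheese1 (46 x 32 x 30 mm, same frame); may be absent.
- cheese6: another block of hard cheese exactly like cheese1 (46 x 32 x 30 mm, same frame); may be absent.
- scoop: aluminium scoop, an open tray 180 long x 132 wide, about 0.3 kg. Floor 4 mm thick, 4 mm side walls 40 mm high, 4 mm rear wall 45 mm high, front end open with no lip. Origin under the centre of its floor, x to the open front, z up; inside, the floor spans x -86 to +90, y -62 to +62 mm. A flat wooden handle rises from the rear wall. Starts on the slab, front roughly away from the robot.
- scoop_grip (a point): grip point in the middle of the scoop's handle, at (-110.5, 0, 74) mm in the scoop's frame (same axes). The handle is a plate 50 wide (scoop y), 12 thick, 75 mm long, from (-88, 0, 35) up and 30 degrees backwards along (-0.5, 0, 0.866), 30 mm of it beyond this point. Pinch it across its thickness, along (0.866, 0, 0.5), fingers pointing along (0.5, 0, -0.866).
- scoop_lip (a point): middle of the scoop's open front edge, at (90, 0, 2) mm in the scoop's frame.
- slab: white marble slab 260 x 170 x 10 mm, fixed, the scoop's place. Origin under its centre, x along the 260 mm; its top is 10 mm above the counter.
- board: light wooden cutting board 270 x 225 x 15 mm, fixed, on which the cheese blocks start. Origin under its centre.
- mill: white and steel electric cheese mill, fixed. Origin on the counter under the middle of its square steel hopper; +y faces the slab at yaw 0. The motor housing (210 x 130 mm, with a steel drum up to 255 mm above the counter) stands against the hopper's -y side, y -106 to -236 mm. A control console, 60 mm high, 130 mm deep and 210 mm wide, adjoins the hopper's -x side.
- hopper (a point): centre of the hopper's mouth at rim height, 136 mm above the counter; same axes as the mill. The hopper is 200 x 200 mm inside with upright 5 mm walls; its flat floor is 76 mm below the rim.
- selector (a joint): angle in rad of the grade selector, a grey knob upright on the console: 0 = white bar mark (off), 0.6 = one dot, 1.2 = two dots, 1.8 = three dots (end stop). Grows as the knob turns clockwise seen from above. Spring detents (less than 0.1 N m to get over) pull it into the nearest of these four positions when it is let go.
- selector_grip (a point): grip point on the selector's upright turning axis, 92 mm above the counter, 170 mm in front (-x) of the hopper's middle. Its x axis lies along the knob's bar, to the end with the white pointer line, and turns with it. The bar is 46 long (x), 12 thick (y: pinch across y), its top 96 mm above the counter; the disc under it (radius 24) has its top 71 mm above the counter.
- boxed_cheese: round wooden cheese box, 90 mm across, 36 mm high, not part of the job: leave it where it stands. Origin at the centre of its underside.
- goat_cheese: round white cheese, 60 mm across, 45 mm high, not part of the job: leave it where it stands. Origin at the centre of its underside.
- small_wheel: yellow cheese wheel, 80 mm across, 60 mm high, not part of the job: leave it where it stands. Origin at the centre of its underside.
- jar: jar, 72 mm across, 100 mm high, not part of the job: leave it where it stands. Origin at the centre of its underside.
- wine: wine bottle, 74 mm across, 290 mm high, not part of the job: leave it where it stands. Origin at the centre of its underside.
- spreader: wooden-handled spatula lying flat, 250 mm long (along x), origin under its middle, not part of the job: leave it where it stands.
Things that resemble listed ones, but are neither listed nor needed, are in the scene too. Leave any green or purple look-alike of the cheese2 alone.

How it is judged:
By the outcome, as a careful person would: the job done as asked, in the order asked, and still so for the second after the job is handed in, with the robot touching nothing.
Of cheese1, cheese2, cheese3, cheese4, cheese5, cheese6 only 4 to 6 are there at a start; the rules pass over those that are not, and their reading is None.
At some moment in a run one of cheese1, cheese2, cheese3, cheese4, cheese5, cheese6 may be knocked a few centimetres aside while the robot is not near it.
It also fails if it takes over 210 s, if anything falls off the work surface, if the arm or the gripper's body presses on something with over 40 N, if the wrist force passes 120 N, or if a joint passes its speed limit or range.

### The arm

A 6-joint arm with a two-finger parallel gripper is mounted at the origin on the work surface. World frame = base frame: x ahead of the robot, y to its left, z up, the work surface at z = 0. Lengths are in m, angles in rad, forces in N, time in s.
With the tool pointing down it reaches from about 0.325 to 0.925 m from the base axis. Payload 3.1 kg.
Tool frame: the origin (TCP) lies at the very end of the fingers, on their centre line; the grasp point (between the pads) lies 19 mm behind it; z points along the fingers, y is the line along which they close (so a half turn about z gives the same grasp; the last joint's range is limited). The gripper opens to 85 mm and grips with 20 to 120 N. Pads are 22 mm wide; open, the fingers measure 114 mm over their backs; the gripper's body (76 mm by 85 mm) begins 54 mm behind the grasp point. The pads swing forward as they close: fully open they stand 13 mm farther back than shut.
Start: joints at [0.996, 0.217, 1.613, -0, 1.311, -0.112], TCP at [0.279, 0.559, 0.203] pointing down, gripper open.
Joint ranges: [-2.75, 2.75], [-0.78, 2.1], [0.31, 2.55], [-1.13, 4.27], [0.13, 2.63], [-2.58, 2.58]. Speed limits (rad/s): [2.79, 2.79, 3.14, 3.14, 3.14, 3.14].

### API

Orientations are given as [roll, pitch, yaw] about the fixed x, y, z axes, in that order (R = Rz(yaw) Ry(pitch) Rx(roll)).
In Python, from plant import bot gives the robot as it stands. The module is installed in compiled form; this text tells all that it offers.
- The arm moves only by the tool move_arm, never from a script. Its argument "deltas" is a list of rows, each a list of 3 entries, a list of its own where there are three numbers: the closure, from -1 (fully open) to 1 (shut), then the shift along the tool's x, y, z scaled (see below), then the turn, a rotation vector about the tool's x, y, z scaled (see below). In form: [[jaw, [x, y, z], [ax, ay, az]], ...]. A call has 1 to 8 rows; each row shifts and turns the commanded pose from where the row before left it, along the tool's axes as they then stand; what a row does not reach is not made up. The controller multiplies each number of a shift by 50 mm and each number of a turn by 0.08 rad. A row lasts 1/8 s, in which the tool goes at most 62.5 mm and 10.7 degrees, less where a joint would pass 70% of its speed; a pose out of reach is approached as far as the arm can. A call with a number of a shift or a turn outside -1 to 1 is refused whole. A call with a gripper value outside its range is refused whole. The fingers move at their own pace and stop on an object; the grip force is fixed at half the most. Time passes only in rows, so rows that do not move let the fingers close. It gives the time, the measured TCP pose, the force, the opening and the grip force at its end, in the units of the state.
- bot.observe(): the state, without advancing time (a new reading comes with each control period).
- bot.camera(name): name is "side" or "top"; returns (picture, depth): 420x560x3 uint8, red, green, blue; 420x560 float32, m along the optical axis (not along the pixel's ray), 0 where there is no reading.
- bot.camera_params(name): a dict with "K" (3x3 intrinsics, pixels), "cam_to_world" (4x4, takes a point from camera to world coordinates). Camera axes: x right, y up, looking along -z (the intrinsics and any distortion apply to the point x, -y, -z); pixel columns grow to the right and rows downward; lengths in m; the calibration is good to about 2 mm. A picture is of the moment at which its call begins. camera_params takes no time and is no camera call.
- bot.finish_job(): hands the job in; it is judged then, once.
The state is a dict: "time": time; "qpos": joint angles; "joint_vel": joint speeds; "joint_efforts": joint torques, N m; "position": TCP position; "eef_rot": TCP orientation; "ft_force": force on the tool from outside, world axes, zero at the start; "ft_torque": the same for the moment, N m; "opening": finger opening in m; "gripper_force": force on a finger pad.
Only numpy, scipy, OpenCV 4.12 (cv2) and the standard library are available. Lean on these libraries where they do the work, as an engineer would, in place of code of your own. Each camera call takes 0.05 s, during which the arm holds its last target. There are 200 camera calls.

## Working session

There is one attempt and no reset: what is moved stays moved. The work goes in short steps, Python scripts to look and compute and a tool call to move; the robot and the scene stay as the last step left them, time stands still between calls to the robot, and variables do not carry over. Pictures are saved under pics/ and viewed, at most 14 in all, crops included, and the job is handed in when it is done.

Besides the shell and the picture viewer there is one more tool, called after "Emit:" by a JSON object that holds its "fn" and its "kwargs". move_arm: Moves the arm, as the interface text tells. Shifts and turns lie within -1 to 1; 1 stands for 50 mm of shift or 0.08 rad of turn. Its arguments: {"type":"object","properties":{"deltas":{"type":"array","items":{"type":"array"}}},"required":["deltas"]}

```bash
mkdir -p pics; python3 - <<'E'
from plant import bot
import cv2,numpy as np
for n in("top","side"):
    p,d=bot.camera(n); cv2.imwrite(f"pics/{n}0.png",p[:,:,::-1]); np.savez(f"{n}0.npz",p=p,d=d)
    c=bot.camera_params(n); print(n,np.round(c["K"],2).tolist(),np.round(c["cam_to_world"],4).tolist(),c.keys())
print(bot.observe())
E
```

```text
top [[398.12, 0.0, 276.63], [0.0, 398.12, 219.19], [0.0, 0.0, 1.0]] [[0.0195, 0.9901, -0.1393, 0.3916], [-0.9997, 0.0171, -0.0188, 0.1116], [-0.0163, 0.1396, 0.9901, 1.2638], [0.0, 0.0, 0.0, 1.0]] dict_keys(['K', 'cam_to_world'])
side [[386.88, 0.0, 282.61], [0.0, 386.88, 203.94], [0.0, 0.0, 1.0]] [[-0.8649, 0.3216, -0.3853, 0.1487], [-0.5014, -0.522, 0.69, 0.8432], [0.0208, 0.79, 0.6128, 0.7465], [0.0, 0.0, 0.0, 1.0]] dict_keys(['K', 'cam_to_world'])
{'time': 0.1, 'qpos': array([ 9.95814692e-01,  2.17718862e-01,  1.61478091e+00,  1.03552781e-05,
        1.31131441e+00, -1.12206086e-01]), 'joint_vel': array([ 0.00119312, -0.00289042, -0.00487467,  0.00128787,  0.00063958,
        0.0010806 ]), 'joint_efforts': array([-1.50247895e-03, -3.98074865e+01, -3.04969203e+01, -2.32525754e-04,
        4.25530146e-03,  3.16594537e-05]), 'position': array([0.27856147, 0.55859128, 0.20147025]), 'eef_rot': array([-3.13938621e+00, -2.58686225e-04,  2.67881415e+00]), 'ft_force': array([-0.28868   , -0.3285343 , -0.06268359]), 'ft_torque': array([-0.00312642, -0.01160644,  0.00302985]), 'gripper_force': 0.0, 'opening': 0.08550469682558372}
```

View pics/top0.png

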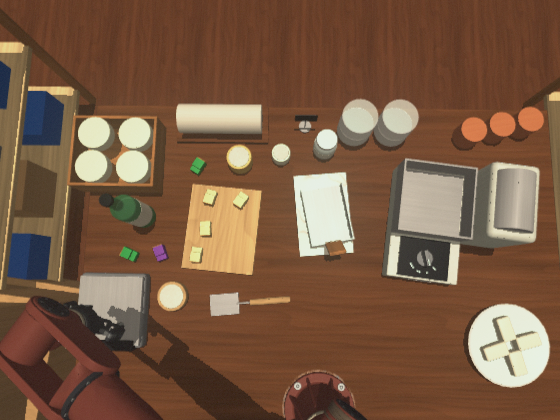

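View pics/side0.png

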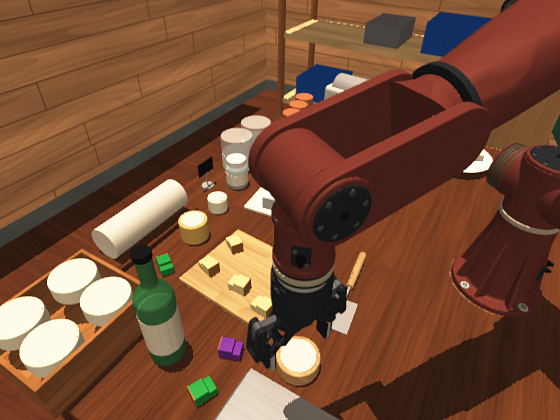

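The top view shows four cream blocks on the board, at about (210,197), (240,200), (205,229) and (196,255). The scoop is at (325,215) with its handle at (335,248). The knob is at (425,258). In the side view the arm hides the scoop.

```bash
cat > h.py <<'E'
import numpy as np,cv2
from scipy.spatial.transform import Rotation as R
from plant import bot
def ray(n,uv,z):
    c=bot.camera_params(n);K=c["K"];T=np.array(c["cam_to_world"])
    uv=np.atleast_2d(uv).astype(float)
    d=np.c_[(uv[:,0]-K[0][2])/K[0][0],-(uv[:,1]-K[1][2])/K[1][1],-np.ones(len(uv))]@T[:3,:3].T
    return T[:3,3]+d*((z-T[2,3])/d[:,2])[:,None]
def cloud(n,d):
    c=bot.camera_params(n);K=c["K"];T=np.array(c["cam_to_world"])
    v,u=np.indices(d.shape)
    P=np.stack([(u-K[0][2])/K[0][0]*d,-(v-K[1][2])/K[1][1]*d,-d],-1)
    return P@T[:3,:3].T+T[:3,3]
def rpy(r): return R.from_euler('xyz',r)
def go(pos,rot,jaw,vmax=.9,n=None):
    """rows from the present commanded pose to pos,rot"""
    pass
E
python3 - <<'E'
from h import *
z=np.load("top0.npz");p,d=z["p"],z["d"]
P=cloud("top",d)
hsv=cv2.cvtColor(p,cv2.COLOR_RGB2HSV)
# board region
def stats(m,name,zr):
    n,l,s,c=cv2.connectedComponentsWithStats(m.astype(np.uint8))
    for i in range(1,n):
        if s[i,4]<40: continue
        q=P[l==i]; zz=np.median(q[:,2])
        xy=q[:,:2].astype(np.float32); r=cv2.minAreaRect(xy*1000)
        print(name,c[i].round(1),s[i,4],"z",zz.round(4),"c",np.round(r[0],1),np.round(r[1],1),round(r[2],1))
b=np.zeros(d.shape,bool); b[188:272,185:260]=1
stats(b&(P[...,2]>.03),"cheese",0)
b=np.zeros(d.shape,bool); b[165:265,285:360]=1
stats(b&(P[...,2]>.035),"scoophi",0)
stats(b&(P[...,2]>.006),"slab",0)
b=np.zeros(d.shape,bool); b[150:290,375:480]=1
stats(b&(P[...,2]>.12)&(P[...,2]<.15),"rim",0)
stats(b&(P[...,2]>.085)&(P[...,2]<.105),"knob",0)
stats(b&(P[...,2]>.05)&(P[...,2]<.067),"console",0)
b=np.zeros(d.shape,bool); b[170:290,170:275]=1
stats(b&(P[...,2]>.008)&(P[...,2]<.022),"board",0)
A=cv2.resize(p[180:280,180:265],None,fx=4.7,fy=5.9*.8,interpolation=cv2.INTER_CUBIC)
B=cv2.resize(p[165:265,285:360],None,fx=4.7,fy=4.72,interpolation=cv2.INTER_CUBIC)
A=cv2.resize(A,(400,472))
cv2.imwrite("pics/c1.png",np.hstack([A,B])[:,:,::-1])
cv2.imwrite("pics/c2.png",cv2.resize(p[225:290,380:465],None,fx=6,fy=6,interpolation=cv2.INTER_CUBIC)[:,:,::-1])
E
```

```text
cheese [209.4 197. ] 161 z 0.0422 c [631.7 347.5] [32.4 47.1] 73.4
cheese [240.  199.8] 158 z 0.0427 c [523.6 177.3] [290.3  51.7] 36.6
cheese [205.  228.2] 160 z 0.0422 c [532.4 357.1] [46.  30.6] 4.6
cheese [195.4 254.7] 166 z 0.0432 c [433.5 254.3] [293.8  46.4] 82.6
scoophi [332.4 232.7] 517 z 0.0546 c [536.3  22. ] [249.8 231.4] 11.1
slab [322.9 214.7] 4235 z 0.013 c [558.6  14.2] [315.  224.1] 5.2
rim [446.2 199.6] 1148 z 0.1346 c [ 617.8 -338.2] [235.3 211.5] 83.1
knob [398.9 203.9] 151 z 0.0953 c [ 617.  -226.2] [224.2  74.8] 13.9
knob [454.9 190.1] 329 z 0.0955 c [ 662.8 -387.1] [271.2 133.5] 37.3
knob [426.7 257.6] 80 z 0.0946 c [ 450.9 -305.6] [44.2 13.6] 7.0
console [421.5 256.4] 2988 z 0.06 c [ 551.8 -318.1] [211.1 334. ] 83.0
console [432.5 201.6] 3643 z 0.0609 c [ 624.6 -339.2] [182.3 190.4] 83.2
board [222.7 230.6] 5271 z 0.0147 c [534.5 309.2] [225.2 270.3] 85.1
```

View pics/c1.png

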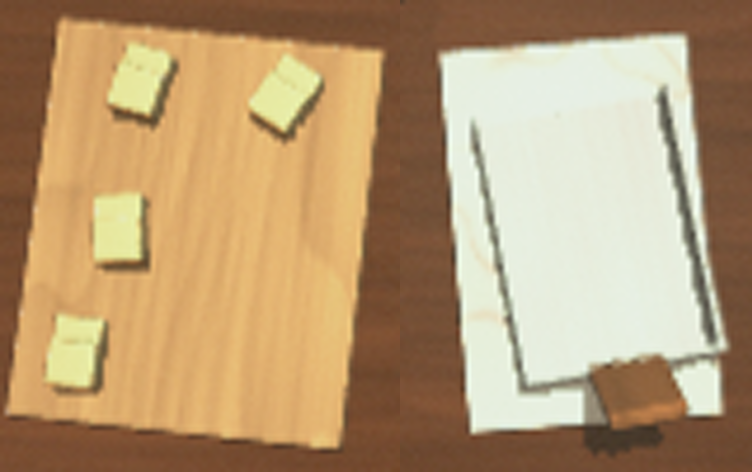

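View pics/c2.png

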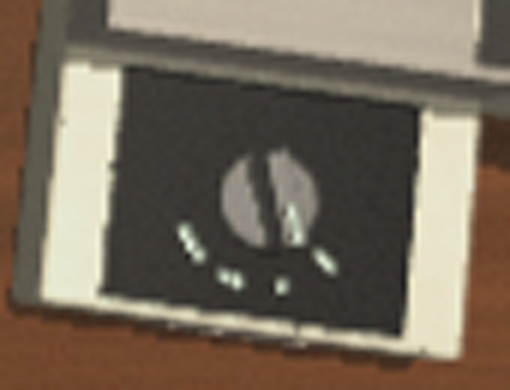

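Crop: block rinds and steps are visible, and the scoop's wall and slab corners are clear. On the knob, the pointer end is at lower right, aimed at the one-dot mark at crop (281,287). The two dots are at (230,278), one detent (0.6 rad) clockwise. Next: scoop and slab corners, a plan to the knob, and the block ends.

```bash
cat >> h.py <<'E'
def state():
    s=bot.observe(); return np.array(s["position"]),rpy(s["eef_rot"]),s
def delta(pos,rot,p0=None,r0=None):
    """print tool-frame shift (units) and turn (units) to reach target"""
    if p0 is None: p0,r0,_=state()
    t=r0.inv().apply(np.array(pos)-p0)/.05; w=(r0.inv()*rot).as_rotvec()/.08
    return t,w
def down(yang): # tool pointing down with tool y at world angle yang
    return R.from_euler('xyz',[np.pi,0,yang+np.pi/2])
E
python3 - <<'E'
from h import *
z=np.load("top0.npz");p,d=z["p"],z["d"];P=cloud("top",d)
f=lambda a:np.array([[285+(x-400)/4.7,165+y/4.72] for x,y in a])
rw=ray("top",f([(522,388),(725,350)]),.055);print("rear top",rw.round(4))
fl=ray("top",f([(475,125),(662,92)]),.05);print("front top",fl.round(4))
sl=ray("top",f([(440,52),(687,37),(722,415),(472,432)]),.01);print("slab",sl.round(4),sl.mean(0))
hsv=cv2.cvtColor(p,cv2.COLOR_RGB2HSV)
m=np.zeros(d.shape,bool);m[235:262,322:350]=1;m&=(P[...,2]>.05)&(hsv[...,1]>90)
q=P[m];print("handle",q.mean(0),q[:,2].max(),np.round(cv2.minAreaRect((q[q[:,2]>.09][:,:2]*1000).astype(np.float32)),1) if 0 else cv2.minAreaRect((q[q[:,2]>.085][:,:2]*1000).astype(np.float32)))
n,l,s,c=cv2.connectedComponentsWithStats(((P[...,2]>.028)&(P[...,2]<.06)&(np.indices(d.shape)[1]<260)&(np.indices(d.shape)[1]>185)&(np.indices(d.shape)[0]<272)&(np.indices(d.shape)[0]>188)&(hsv[...,2]>150)).astype(np.uint8))
for i in range(1,n):
    if s[i,4]<40: continue
    mm=(l==i).astype(np.uint8); ct=max(cv2.findContours(mm,0,1)[0],key=cv2.contourArea)[:,0]
    q=ray("top",ct,.043); r=cv2.minAreaRect((q[:,:2]*1000).astype(np.float32))
    print(c[i].round(1),np.round(r[0]),np.round(r[1]),round(r[2]))
p0,r0,_=state()
for t,a in(((.451,-.3055,.2),97),):
    R1=down(np.radians(a)); t1,w=delta(t,R1); print("turn",w.round(2),"then shift",delta(t,R1,p0,R1)[0].round(2))
E
```

```text
rear top [[ 0.4777  0.0288  0.055 ]
 [ 0.5045 -0.1019  0.055 ]]
front top [[ 0.6506  0.0608  0.05  ]
 [ 0.6747 -0.0626  0.05  ]]
slab [[ 0.7097  0.0837  0.01  ]
 [ 0.7228 -0.0855  0.01  ]
 [ 0.4654 -0.1076  0.01  ]
 [ 0.4511  0.0588  0.01  ]] [ 0.58722617 -0.01265315  0.01      ]
handle [ 0.47371093 -0.03892843  0.1006259 ] 1.2637711366483426 ((440.8654479980469, 26.243438720703125), (31.569976806640625, 194.55618286132812), 20.791566848754883)
[209.  196.5] [631. 348.] [32. 45.] 74
[239.8 199.4] [623. 251.] [32. 45.] 57
[204.5 228.1] [531. 358.] [47. 28.] 2
[195.1 254.4] [450. 383.] [33. 46.] 83
turn [-0.03 -0.01 -7.31] then shift [ -1.32 -17.57   0.03]
```

Emit:
{"fn": "move_arm", "kwargs": {"deltas": [[-1,[0,0,0],[0,0,-0.91]],[-1,[0,0,0],[0,0,-0.91]],[-1,[0,0,0],[0,0,-0.91]],[-1,[0,0,0],[0,0,-0.91]],[-1,[0,0,0],[0,0,-0.91]],[-1,[0,0,0],[0,0,-0.91]],[-1,[0,0,0],[0,0,-0.91]],[-1,[0,0,0],[0,0,-0.91]]]}}

```text
time: 1.1
position: [0.2787, 0.5588, 0.2019]
eef_rot: [-3.14, -0.001, -3.02]
ft_force: [0.0, 0.1, -0.1]
opening: 0.0853
gripper_force: 0.0
```

Emit:
{"fn": "move_arm", "kwargs": {"deltas": [[-1,[-0.06,-0.8,0],[0,0,0]],[-1,[-0.06,-0.8,0],[0,0,0]],[-1,[-0.06,-0.8,0],[0,0,0]],[-1,[-0.06,-0.8,0],[0,0,0]],[-1,[-0.06,-0.8,0],[0,0,0]],[-1,[-0.06,-0.8,0],[0,0,0]],[-1,[-0.06,-0.8,0],[0,0,0]],[-1,[-0.06,-0.8,0],[0,0,0]]]}}

```text
time: 2.1
position: [0.3407, 0.243, 0.2023]
eef_rot: [-3.141, -0.0, -3.022]
ft_force: [0.4, 0.6, -0.8]
opening: 0.0858
gripper_force: 0.0
```

Emit:
{"fn": "move_arm", "kwargs": {"deltas": [[-1,[-0.06,-0.8,0],[0,0,0]],[-1,[-0.06,-0.8,0],[0,0,0]],[-1,[-0.06,-0.8,0],[0,0,0]],[-1,[-0.06,-0.8,0],[0,0,0]],[-1,[-0.06,-0.8,0],[0,0,0]],[-1,[-0.06,-0.8,0],[0,0,0]],[-1,[-0.06,-0.8,0],[0,0,0]],[-1,[-0.06,-0.8,0],[0,0,0]]]}}

```text
time: 3.1
position: [0.4028, -0.0716, 0.2023]
eef_rot: [3.141, -0.0, -3.022]
ft_force: [0.5, 0.7, 0.2]
opening: 0.0854
gripper_force: 0.0
```

Emit:
{"fn": "move_arm", "kwargs": {"deltas": [[-1,[-0.06,-0.8,0],[0,0,0]],[-1,[-0.06,-0.8,0],[0,0,0]],[-1,[-0.06,-0.8,0],[0,0,0]],[-1,[-0.06,-0.8,0],[0,0,0]],[-1,[-0.06,-0.8,0],[0,0,0]],[-1,[-0.06,-0.77,0],[0,0,0]],[-1,[0,0,0],[0,0,0]]]}}

```text
time: 3.98
position: [0.4492, -0.3071, 0.2021]
eef_rot: [3.141, -0.001, -3.025]
ft_force: [0.1, -0.2, 0.9]
opening: 0.0857
gripper_force: 0.0
```

```bash
python3 - <<'E'
from h import *
p,r,s=state();print(p,s["eef_rot"],s["qpos"],s["ft_force"])
t,w=delta((.451,-.3055,.079),down(np.radians(97)));print(t.round(2),w.round(2))
E
```

```text
[ 0.44921081 -0.30713238  0.20213327] [ 3.14140620e+00 -6.26117454e-04 -3.02477384e+00] [-7.28493925e-01  4.59100709e-02  1.80499330e+00 -3.58659999e-04
  1.29124423e+00 -2.41600995e+00] [ 0.13979458 -0.17593025  0.87142486]
[-0.04  0.03  2.46] [ 0.   -0.01 -0.07]
```

Emit:
{"fn": "move_arm", "kwargs": {"deltas": [[-1,[-0.04,0.03,0.6],[0,0,0]],[-1,[0,0,0.6],[0,0,0]],[-1,[0,0,0.6],[0,0,0]],[-1,[0,0,0.64],[0,0,0]],[1,[0,0,0],[0,0,0]],[1,[0,0,0],[0,0,0]],[1,[0,0,0],[0,0,0]],[1,[0,0,0],[0,0,0]]]}}

```text
time: 4.97
position: [0.4521, -0.304, 0.0822]
eef_rot: [-3.14, 0.002, -3.022]
ft_force: [0.3, 0.7, -0.4]
opening: 0.0122
gripper_force: 0.0
```

Emit:
{"fn": "move_arm", "kwargs": {"deltas": [[1,[0,0,0],[0,0,0]],[1,[0,0,0],[0,0,0]],[1,[0,0,0],[0,0,0]]]}}

```text
time: 5.35
position: [0.4511, -0.3033, 0.0807]
eef_rot: [3.142, -0.0, -3.022]
ft_force: [0.7, -0.1, 0.1]
opening: -0.0
gripper_force: 0.0
```

```bash
python3 - <<'E'
from h import *
p,d=bot.camera("top");a=cv2.resize(p[215:295,375:470],(400,337))
q,e=bot.camera("side");b=cv2.resize(q[60:180,330:480],(400,320))
b=cv2.copyMakeBorder(b,0,17,0,0,0)
cv2.imwrite("pics/k1.png",np.hstack([a,b])[:,:,::-1])
print(state()[2]["opening"],state()[0])
E
```

```text
-0.00012900405727597696 [ 0.45111766 -0.30334148  0.08062844]
```

View pics/k1.png

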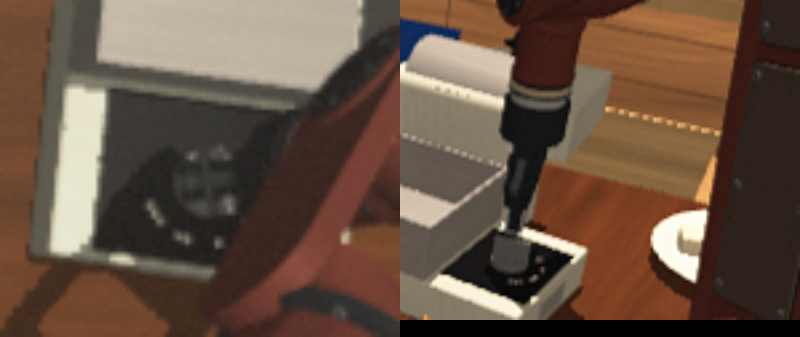

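The side view shows the shut fingertips at about pixel (373,147), at or just behind the knob's top, so nothing is gripped. I'll compare the projected TCP and knob with the depth readings.

```bash
python3 - <<'E'
from h import *
def proj(n,X):
    c=bot.camera_params(n);T=np.linalg.inv(np.array(c["cam_to_world"]));x=T[:3,:3]@np.array(X)+T[:3,3]
    K=c["K"];return np.array([K[0][0]*x[0]/-x[2]+K[0][2],-K[1][1]*x[1]/-x[2]+K[1][2]]).round(1)
p,r,s=state();print("tcp px",proj("side",p),"bar top",[proj("side",(.451+a*.023*.9925,-.3055+a*.023*.12,.096)) for a in(-1,1)], "disc", proj("side",(.451,-.3055,.071)))
q,e=bot.camera("side");P=cloud("side",e)
np.save("e.npy",e)
cv2.imwrite("pics/k2.png",cv2.resize(q[120:180,345:405],(600,600),interpolation=cv2.INTER_CUBIC)[:,:,::-1])
for v in range(138,166,3): print(v,[tuple((P[v,u]*1000).round().astype(int)) for u in range(362,386,4)])
E
```

```text
tcp px [370.7 154. ] bar top [array([378.4, 151.3]), array([365. , 148.4])] disc [370.5 156.2]
138 [(np.int64(509), np.int64(-365), np.int64(97)), (np.int64(506), np.int64(-406), np.int64(79)), (np.int64(462), np.int64(-299), np.int64(141)), (np.int64(448), np.int64(-295), np.int64(146)), (np.int64(490), np.int64(-515), np.int64(34)), (np.int64(492), np.int64(-587), np.int64(2))]
141 [(np.int64(510), np.int64(-375), np.int64(81)), (np.int64(504), np.int64(-406), np.int64(68)), (np.int64(459), np.int64(-295), np.int64(132)), (np.int64(446), np.int64(-294), np.int64(136)), (np.int64(489), np.int64(-519), np.int64(20)), (np.int64(484), np.int64(-562), np.int64(2))]
144 [(np.int64(508), np.int64(-374), np.int64(69)), (np.int64(500), np.int64(-397), np.int64(61)), (np.int64(456), np.int64(-292), np.int64(123)), (np.int64(443), np.int64(-291), np.int64(128)), (np.int64(491), np.int64(-535), np.int64(-1)), (np.int64(474), np.int64(-531), np.int64(6))]
147 [(np.int64(504), np.int64(-367), np.int64(61)), (np.int64(491), np.int64(-372), np.int64(63)), (np.int64(478), np.int64(-379), np.int64(6
[... 1168 characters left out ...]
, np.int64(-294), np.int64(71)), (np.int64(426), np.int64(-316), np.int64(63)), (np.int64(414), np.int64(-320), np.int64(65))]
162 [(np.int64(466), np.int64(-267), np.int64(63)), (np.int64(455), np.int64(-277), np.int64(62)), (np.int64(442), np.int64(-280), np.int64(64)), (np.int64(431), np.int64(-288), np.int64(63)), (np.int64(420), np.int64(-297), np.int64(63)), (np.int64(408), np.int64(-303), np.int64(63))]
165 [(np.int64(459), np.int64(-250), np.int64(62)), (np.int64(448), np.int64(-257), np.int64(62)), (np.int64(438), np.int64(-269), np.int64(60)), (np.int64(425), np.int64(-272), np.int64(62)), (np.int64(414), np.int64(-280), np.int64(62)), (np.int64(402), np.int64(-287), np.int64(62))]
```

View pics/k2.png

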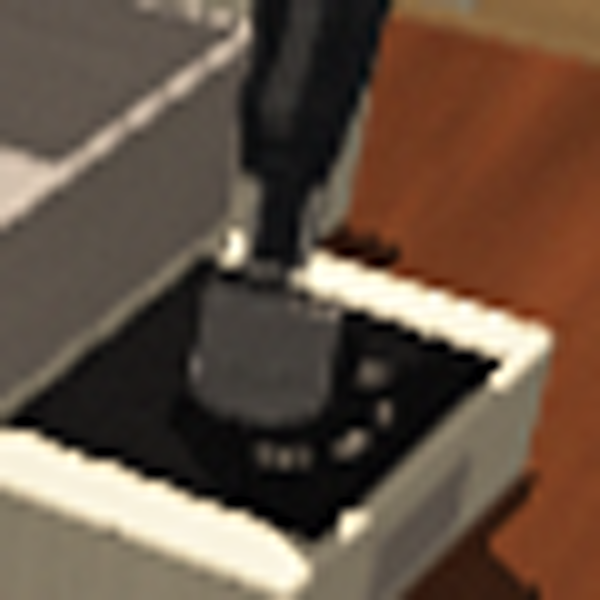

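Emit:
{"fn": "move_arm", "kwargs": {"deltas": [[1,[0,0,-0.5],[0,0,0]],[1,[0,0,-0.5],[0,0,0]],[1,[0,0,0],[0,0,0]],[1,[0,0,0],[0,0,0]]]}}

```text
time: 6.0
position: [0.4507, -0.3029, 0.1298]
eef_rot: [3.141, -0.001, -3.022]
ft_force: [-0.2, 0.7, -0.0]
opening: -0.0
gripper_force: 0.0
```

```bash
python3 - <<'E'
from h import *
p,r,s=state();print(p)
q,e=bot.camera("side");P=cloud("side",e)
m=(np.hypot(P[...,0]-p[0],P[...,1]-p[1])<.04)&(P[...,2]>.09)&(P[...,2]<.2)
for a in range(90,200,8):
    k=m&(P[...,2]>a/1000)&(P[...,2]<=(a+8)/1000)
    if k.sum(): print(a,k.sum(),(P[k].mean(0)*1000).round(),(P[k].min(0)*1000).round(),(P[k].max(0)*1000).round())
cv2.imwrite("pics/k3.png",cv2.resize(q[110:170,345:405],(600,600),interpolation=cv2.INTER_CUBIC)[:,:,::-1])
E
```

```text
[ 0.45067822 -0.30294944  0.12980562]
90 38 [ 449. -303.   95.] [ 427. -313.   90.] [ 472. -294.   98.]
98 11 [ 454. -304.   99.] [ 431. -311.   98.] [ 471. -295.  100.]
154 5 [ 452. -299.  161.] [ 444. -301.  161.] [ 458. -296.  162.]
162 7 [ 448. -297.  167.] [ 440. -302.  163.] [ 459. -290.  170.]
170 18 [ 448. -295.  174.] [ 440. -311.  170.] [ 460. -286.  177.]
178 17 [ 449. -293.  182.] [ 440. -303.  178.] [ 462. -286.  184.]
186 16 [ 449. -294.  190.] [ 440. -302.  186.] [ 460. -283.  193.]
194 9 [ 446. -292.  197.] [ 439. -300.  194.] [ 454. -286.  200.]
```

View pics/k3.png

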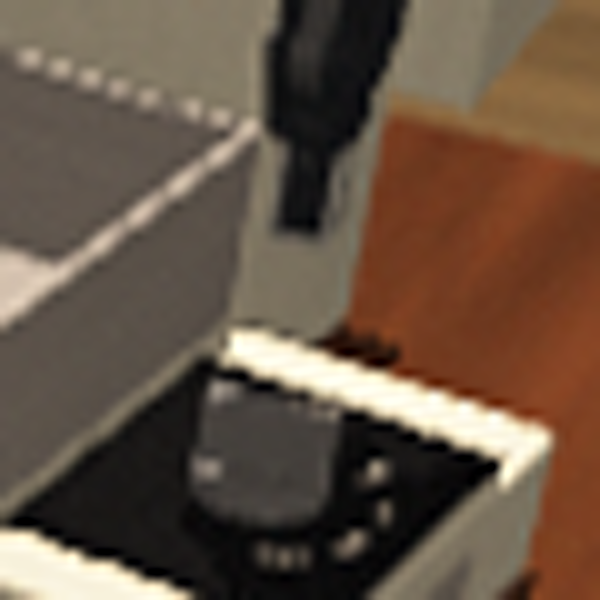

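The image shows the shut tips ending at pixel (375,133), about z 0.155, while the reported TCP z is 0.130. I'll check the start picture for the same offset.

```bash
python3 - <<'E'
from h import *
z=np.load("side0.npz");q,e=z["p"],z["d"];P=cloud("side",e)
p=np.array([.2786,.5586,.2015])
m=(np.hypot(P[...,0]-p[0],P[...,1]-p[1])<.09)&(P[...,2]>.12)&(P[...,2]<.3)
for a in range(120,280,8):
    k=m&(P[...,2]>a/1000)&(P[...,2]<=(a+8)/1000)
    if k.sum(): print(a,k.sum(),(P[k].mean(0)*1000).round(),(P[k].min(0)*1000).round(),(P[k].max(0)*1000).round())
E
```

```text
240 17 [266. 535. 246.] [252. 516. 244.] [297. 606. 248.]
248 76 [270. 551. 253.] [248. 511. 248.] [305. 610. 256.]
256 86 [276. 563. 260.] [247. 511. 256.] [308. 612. 264.]
264 97 [275. 562. 268.] [248. 512. 264.] [306. 612. 272.]
272 58 [274. 565. 276.] [247. 518. 272.] [301. 612. 280.]
```

The same offset shows at the start: the real tips end about 29 mm behind the reported TCP. The camera heights of known objects are right. I'll regrip 31 mm lower.

Emit:
{"fn": "move_arm", "kwargs": {"deltas": [[-1,[0,-0.05,0],[0,0,0]],[-1,[0,0,0],[0,0,0]],[-1,[0,0,0],[0,0,0]],[-1,[0,0,0.4],[0,0,0]],[-1,[0,0,0.4],[0,0,0]],[-1,[0,0,0.4],[0,0,0]],[-1,[0,0,0.4],[0,0,0]],[-1,[0,0,0.05],[0,0,0]]]}}

```text
time: 7.05
position: [0.4501, -0.3047, 0.0464]
eef_rot: [3.139, -0.003, -3.022]
ft_force: [-0.1, -0.5, -0.9]
opening: 0.0851
gripper_force: 0.0
```

Emit:
{"fn": "move_arm", "kwargs": {"deltas": [[1,[0,0,0],[0,0,0]],[1,[0,0,0],[0,0,0]],[1,[0,0,0],[0,0,0]],[1,[0,0,0],[0,0,0]],[1,[0,0,0],[0,0,0]],[1,[0,0,0],[0,0,0]]]}}

```text
time: 7.8
position: [0.4518, -0.3061, 0.049]
eef_rot: [-3.141, 0.0, -3.022]
ft_force: [-0.7, 0.4, 5.2]
opening: 0.0106
gripper_force: 61.0
```

Emit:
{"fn": "move_arm", "kwargs": {"deltas": [[1,[0,0,-0.05],[0,0,0.97]],[1,[0,0,0],[0,0,0.97]],[1,[0,0,0],[0,0,0.97]],[1,[0,0,0],[0,0,0.97]],[1,[0,0,0],[0,0,0.97]],[1,[0,0,0],[0,0,0.97]],[1,[0,0,0],[0,0,0.97]],[1,[0,0,0],[0,0,0.9]]]}}

```text
time: 8.8
position: [0.4517, -0.3068, 0.0491]
eef_rot: [-3.14, 0.002, 2.644]
ft_force: [2.1, -4.8, -8.5]
opening: 0.0107
gripper_force: 59.6
```

Emit:
{"fn": "move_arm", "kwargs": {"deltas": [[1,[0,0,0],[0,0,0]],[-1,[0,0,0],[0,0,0]],[-1,[0,0,0],[0,0,0]],[-1,[0,0,0],[0,0,0]],[-1,[0,0,0],[0,0,0]],[-1,[0,0,-0.5],[0,0,0]],[-1,[0,0,-0.9],[0,0,0]],[-1,[0,0,-0.9],[0,0,0]]]}}

```text
time: 9.8
position: [0.4512, -0.3055, 0.1667]
eef_rot: [3.141, -0.001, 2.646]
ft_force: [-0.2, -0.4, -0.2]
opening: 0.0854
gripper_force: 0.0
```

Emit:
{"fn": "move_arm", "kwargs": {"deltas": [[-1,[0,0,-0.9],[0,0,0]],[-1,[0,0,-0.5],[0,0,0]],[-1,[0,0,0],[0,0,0]]]}}

```text
time: 10.18
position: [0.453, -0.3071, 0.2389]
eef_rot: [-3.14, 0.006, 2.646]
ft_force: [-0.3, 0.2, -1.0]
opening: 0.0854
gripper_force: 0.0
```

```bash
python3 - <<'E'
from h import *
p,r,s=state();print(p,s["qpos"])
q,e=bot.camera("side");P=cloud("side",e)
k=(abs(P[...,0]-.451)<.05)&(abs(P[...,1]+.306)<.05)&(P[...,2]>.086)&(P[...,2]<.103)
xy=(P[k][:,:2]*1000).astype(np.float32); u,w,v=np.linalg.svd(xy-xy.mean(0)); print(k.sum(),xy.mean(0),np.degrees(np.arctan2(v[0,1],v[0,0])))
t,d=bot.camera("top")
cv2.imwrite("pics/k4.png",np.hstack([cv2.resize(q[110:170,345:405],(390,390),interpolation=cv2.INTER_CUBIC),cv2.resize(t[225:290,380:445],(390,390),interpolation=cv2.INTER_CUBIC)])[:,:,::-1])
for nm,pt in dict(A=((.631,.348),-16),B=((.623,.251),-33),C=((.531,.358),3),D=((.450,.383),-7)).items():
    for off in(90,-90):
        print(nm,off,np.round(delta((*pt[0],.2),down(np.radians(pt[1]+off)))[1],2), delta((*pt[0],.2),r)[0].round(2))
E
```

```text
[ 0.45298601 -0.3070728   0.23886333] [-7.23990172e-01  1.79417407e-02  1.76390845e+00 -2.44513309e-06
  1.35330230e+00 -1.79929584e+00]
58 [ 449.49875 -302.36484] 157.97922
A 90 [ 0.   -0.01 -2.7 ] [ 3.05 13.21  0.7 ]
A -90 [-2.000e-02 -1.000e-02  3.657e+01] [ 3.05 13.21  0.7 ]
B 90 [ 0.   -0.01  1.01] [ 2.27 11.43  0.7 ]
B -90 [ 2.000e-02  0.000e+00 -3.826e+01] [ 2.27 11.43  0.7 ]
C 90 [ 0.01 -0.01 -6.85] [ 4.9  12.43  0.7 ]
C -90 [-2.000e-02 -1.000e-02  3.242e+01] [ 4.9  12.43  0.7 ]
D 90 [ 0.01 -0.01 -4.67] [ 6.56 12.1   0.71]
D -90 [-2.00e-02 -1.00e-02  3.46e+01] [ 6.56 12.1   0.71]
```

View pics/k4.png

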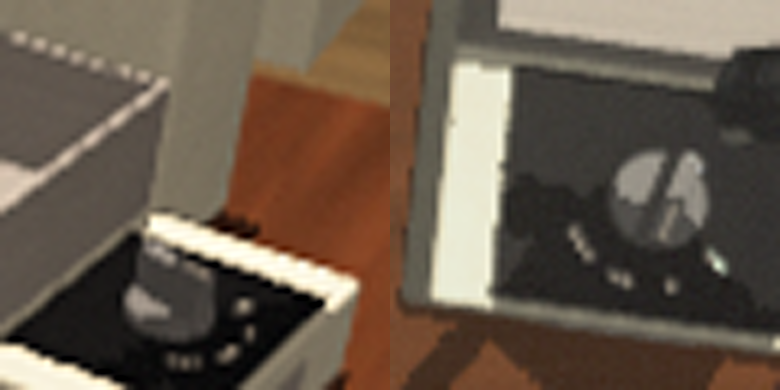

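Bar now at 158°, i.e. the two-dot mark (expected about 156°); the side and top crops agree. Next: plan the pick/place moves.

```bash
python3 - <<'E'
from h import *
p,r,s=state()
pk=dict(B=((.623,.251),57),A=((.631,.348),74),C=((.531,.358),93),D=((.450,.383),83))
pl=dict(B=(.5399,.0004),A=(.5502,-.0526),C=(.6017,.0125),D=(.6120,-.0405))
for k in "BACD":
    for xy,a,z in((pk[k][0],pk[k][1],.10),(pl[k],11,.10)):
        R1=down(np.radians(a)); t=np.array([*xy,z])
        w=(r.inv()*R1).as_rotvec()/.08; s=R1.inv().apply(t-p)/.05
        nw=int(np.ceil(abs(w).max()/.98)); ns=int(np.ceil(abs(s).max()/.85))
        print(k,"turn",nw,(w/nw).round(3),"shift",ns,(s/ns).round(2))
        p,r=t,R1
E
```

```text
B turn 2 [ 0.001 -0.007  0.503] shift 14 [0.23 0.8  0.19]
B turn 11 [ 0.    -0.     0.912] shift 6 [-0.77 -0.43 -0.  ]
A turn 15 [ 0.     0.    -0.916] shift 9 [0.02 0.8  0.  ]
A turn 15 [ 0.    -0.     0.916] shift 9 [-0.84 -0.35 -0.  ]
C turn 19 [ 0.     0.    -0.942] shift 10 [-0.    0.82  0.  ]
C turn 19 [ 0.    -0.     0.942] shift 9 [-0.78  0.01  0.  ]
D turn 17 [ 0.     0.    -0.924] shift 9 [0.43 0.78 0.  ]
D turn 17 [ 0.    -0.     0.924] shift 11 [-0.81  0.14  0.  ]
```

Emit:
{"fn": "move_arm", "kwargs": {"deltas": [[-1,[0,0,0],[0,0,0.5]],[-1,[0,0,0],[0,0,0.5]],[-1,[0.23,0.8,0.0],[0,0,0]],[-1,[0.23,0.8,0.0],[0,0,0]],[-1,[0.23,0.8,0.0],[0,0,0]],[-1,[0.23,0.8,0.0],[0,0,0]],[-1,[0.23,0.8,0.0],[0,0,0]],[-1,[0.23,0.8,0.0],[0,0,0]]]}}

```text
time: 11.28
position: [0.5229, -0.0652, 0.2328]
eef_rot: [-3.14, -0.004, 2.566]
ft_force: [-0.2, -0.3, 0.4]
opening: 0.0856
gripper_force: 0.0
```

Emit:
{"fn": "move_arm", "kwargs": {"deltas": [[-1,[0.23,0.8,0.33],[0,0,0]],[-1,[0.23,0.8,0.33],[0,0,0]],[-1,[0.23,0.8,0.33],[0,0,0]],[-1,[0.23,0.8,0.33],[0,0,0]],[-1,[0.23,0.8,0.33],[0,0,0]],[-1,[0.23,0.8,0.33],[0,0,0]],[-1,[0.23,0.8,0.33],[0,0,0]],[-1,[0.23,0.8,0.33],[0,0,0]]]}}

```text
time: 12.28
position: [0.6194, 0.2523, 0.0999]
eef_rot: [-3.138, -0.003, 2.566]
ft_force: [1.2, -0.2, -0.4]
opening: 0.0855
gripper_force: 0.0
```

```bash
cat >> h.py <<'E'
def blocks():
    """cream block tops on the board (side+top depth)"""
    for n in("top","side"):
        q,e=bot.camera(n);P=cloud(n,e)
        X=(P[...,:2]-[.5345,.3092]); c,s=np.cos(-.0855),np.sin(-.0855)  # board yaw ~ -4.9 deg
        b=np.abs(c*X[...,0]+s*X[...,1])<.14; b&=np.abs(-s*X[...,0]+c*X[...,1])<.12
        h=cv2.cvtColor(q,cv2.COLOR_RGB2HSV)
        b&=(P[...,2]>.028)&(P[...,2]<.055)&(h[...,2]>60)
        k,l,st,_=cv2.connectedComponentsWithStats(b.astype(np.uint8))
        for i in range(1,k):
            if st[i,4]>40:
                xy=(P[l==i][:,:2]*1000).astype(np.float32);r=cv2.minAreaRect(xy);print(n,np.round(r[0]),np.round(r[1]),round(r[2]),st[i,4])
E
python3 - <<'E'
from h import *
p,r,s=state();print(p,s["eef_rot"]);t,w=delta((.623,.251,-.004),down(np.radians(57)));print(t.round(2),w.round(2))
blocks()
E
```

```text
[0.61944226 0.25227119 0.09991112] [-3.13778672 -0.00314421  2.56602315]
[-0.08  0.03  2.08] [-0.05 -0.04  0.  ]
top [634. 337.] [53. 24.] 15 93
top [450. 383.] [32. 46.] 85 169
side [625. 252.] [31. 50.] 58 193
side [632. 350.] [33. 49.] 75 243
side [533. 359.] [48. 33.] 3 287
side [451. 384.] [33. 47.] 84 320
```

Emit:
{"fn": "move_arm", "kwargs": {"deltas": [[-1,[-0.08,0.03,0.7],[0,0,0]],[-1,[0,0,0.7],[0,0,0]],[-1,[0,0,0.68],[0,0,0]],[1,[0,0,0],[0,0,0]],[1,[0,0,0],[0,0,0]],[1,[0,0,0],[0,0,0]],[1,[0,0,0],[0,0,0]],[1,[0,0,0],[0,0,0]]]}}

```text
time: 13.38
position: [0.6275, 0.2512, 0.0023]
eef_rot: [3.138, 0.003, 2.566]
ft_force: [-0.2, -1.3, 6.1]
opening: 0.03
gripper_force: 61.8
```

Emit:
{"fn": "move_arm", "kwargs": {"deltas": [[1,[0,0,-0.7],[0,0,0]],[1,[0,0,-0.7],[0,0,0]],[1,[0,0,-0.68],[0,0,0]],[1,[0,0,0],[0,0,0]]]}}

```text
time: 13.88
position: [0.6283, 0.2516, 0.1081]
eef_rot: [3.136, 0.005, 2.566]
ft_force: [0.1, 0.7, -0.7]
opening: 0.03
gripper_force: 61.1
```

Emit:
{"fn": "move_arm", "kwargs": {"deltas": [[1,[0,0,0],[0,0,0.91]],[1,[0,0,0],[0,0,0.91]],[1,[0,0,0],[0,0,0.91]],[1,[0,0,0],[0,0,0.91]],[1,[0,0,0],[0,0,0.91]],[1,[0,0,0],[0,0,0.91]],[1,[0,0,0],[0,0,0.91]],[1,[0,0,0],[0,0,0.91]]]}}

```text
time: 14.88
position: [0.6238, 0.2502, 0.1012]
eef_rot: [-3.138, -0.001, 1.981]
ft_force: [-0.3, 0.6, -1.2]
opening: 0.0306
gripper_force: 61.1
```

Emit:
{"fn": "move_arm", "kwargs": {"deltas": [[1,[0,0,0],[0,0,0.91]],[1,[0,0,0],[0,0,0.91]],[1,[0,0,0],[0,0,0.91]],[1,[-0.85,-0.47,0],[0,0,0]],[1,[-0.85,-0.47,0],[0,0,0]],[1,[-0.85,-0.47,0],[0,0,0]],[1,[-0.85,-0.47,0],[0,0,0]],[1,[-0.85,-0.47,0],[0,0,0]]]}}

```text
time: 15.88
position: [0.5491, 0.0182, 0.1018]
eef_rot: [-3.139, -0.001, 1.765]
ft_force: [0.1, -0.5, 0.2]
opening: 0.0306
gripper_force: 61.1
```

```bash
python3 - <<'E'
from h import *
p,r,s=state();print(p,s["eef_rot"]);t,w=delta((.5399,.0004,.006),down(np.radians(11)));print(t.round(2),w.round(2))
E
```

```text
[0.54907777 0.01820213 0.1018267 ] [-3.13872498e+00 -6.88755884e-04  1.76546476e+00]
[-0.32 -0.24  1.92] [-0.04 -0.01  0.03]
```

Emit:
{"fn": "move_arm", "kwargs": {"deltas": [[1,[-0.34,-0.23,0.5],[0,0,0]],[1,[0,0,0.7],[0,0,0]],[1,[0,0,0.7],[0,0,0]],[1,[0,0,0],[0,0,0]],[-0.13,[0,0,0],[0,0,0]],[-0.13,[0,0,0],[0,0,0]],[-0.13,[0,0,0],[0,0,0]],[-0.13,[0,0,0],[0,0,0]]]}}

```text
time: 16.88
position: [0.5439, 0.0006, 0.0096]
eef_rot: [3.14, 0.001, 1.765]
ft_force: [-0.1, 0.1, 0.2]
opening: 0.0485
gripper_force: 0.0
```

Emit:
{"fn": "move_arm", "kwargs": {"deltas": [[-0.13,[0,0,-0.7],[0,0,0]],[-0.13,[0,0,-0.7],[0,0,0]],[-0.13,[0,0,-0.5],[0,0,0]],[-1,[0,0,0],[0,0,-0.92]],[-1,[0,0,0],[0,0,-0.92]],[-1,[0,0,0],[0,0,-0.92]],[-1,[0,0,0],[0,0,-0.92]],[-1,[0,0,0],[0,0,-0.92]]]}}

```text
time: 17.88
position: [0.5432, 0.0006, 0.104]
eef_rot: [3.141, 0.0, 2.136]
ft_force: [0.7, -0.1, -0.1]
opening: 0.0854
gripper_force: 0.0
```

Emit:
{"fn": "move_arm", "kwargs": {"deltas": [[-1,[0,0,0],[0,0,-0.92]],[-1,[0,0,0],[0,0,-0.92]],[-1,[0,0,0],[0,0,-0.92]],[-1,[0,0,0],[0,0,-0.92]],[-1,[0,0,0],[0,0,-0.92]],[-1,[0,0,0],[0,0,-0.92]],[-1,[0,0,0],[0,0,-0.92]],[-1,[0,0,0],[0,0,-0.92]]]}}

```text
time: 18.88
position: [0.5432, 0.0006, 0.104]
eef_rot: [3.142, 0.0, 2.724]
ft_force: [-0.3, -1.2, -0.2]
opening: 0.0854
gripper_force: 0.0
```

Emit:
{"fn": "move_arm", "kwargs": {"deltas": [[-1,[0,0,0],[0,0,-0.92]],[-1,[0,0,0],[0,0,-0.92]],[-1,[0.02,0.8,0],[0,0,0]],[-1,[0.02,0.8,0],[0,0,0]],[-1,[0.02,0.8,0],[0,0,0]],[-1,[0.02,0.8,0],[0,0,0]],[-1,[0.02,0.8,0],[0,0,0]],[-1,[0.02,0.8,0],[0,0,0]]]}}

```text
time: 19.88
position: [0.6022, 0.2347, 0.104]
eef_rot: [3.142, 0.0, 2.869]
ft_force: [1.2, -0.3, 0.3]
opening: 0.0857
gripper_force: 0.0
```

Emit:
{"fn": "move_arm", "kwargs": {"deltas": [[-1,[0.02,0.8,0],[0,0,0]],[-1,[0.02,0.8,0],[0,0,0]],[-1,[0.02,0.8,0],[0,0,0]],[-1,[0,0,0],[0,0,0]]]}}

```text
time: 20.38
position: [0.6314, 0.3526, 0.1039]
eef_rot: [3.14, 0.001, 2.872]
ft_force: [-0.3, -0.9, -0.0]
opening: 0.0852
gripper_force: 0.0
```

```bash
python3 - <<'E'
from h import *
p,r,s=state();print(p,s["eef_rot"]);t,w=delta((.631,.349,.003),down(np.radians(74)));print(t.round(2),w.round(2))
blocks()
q,d=bot.camera("top");P=cloud("top",d);X=P[...,:2]-[.5794,-.0194];a=np.radians(11)
x=X@[np.cos(a),np.sin(a)];y=X@[-np.sin(a),np.cos(a)]
k=(abs(x)<.08)&(abs(y)<.055)&(P[...,2]>.026)&(P[...,2]<.07)
if k.sum(): print("scoop block",k.sum(),x[k].min(),x[k].max(),y[k].min(),y[k].max(),P[k][:,2].max())
E
```

```text
[0.63144838 0.35259332 0.10388267] [3.14038441e+00 6.71621547e-04 2.87245014e+00]
[-0.01 -0.07  2.02] [0.02 0.01 0.13]
side [633. 349.] [33. 50.] 76 246
side [533. 359.] [48. 35.] 5 290
side [451. 384.] [33. 49.] 85 324
scoop block 158 -0.05064180194529398 -0.017966606395255155 0.005751844258649557 0.052398208114237295 0.04996682043601952
```

Emit:
{"fn": "move_arm", "kwargs": {"deltas": [[-1,[0,-0.07,0.7],[0,0,0.13]],[-1,[0,0,0.7],[0,0,0]],[-1,[0,0,0.62],[0,0,0]],[1,[0,0,0],[0,0,0]],[1,[0,0,0],[0,0,0]],[1,[0,0,0],[0,0,0]],[1,[0,0,0],[0,0,0]],[1,[0,0,0],[0,0,0]]]}}

```text
time: 21.52
position: [0.6327, 0.3471, 0.0058]
eef_rot: [3.139, 0.004, 2.859]
ft_force: [-0.7, -0.7, 6.1]
opening: 0.03
gripper_force: 61.2
```

Emit:
{"fn": "move_arm", "kwargs": {"deltas": [[1,[0,0,-0.7],[0,0,0]],[1,[0,0,-0.7],[0,0,0]],[1,[0,0,-0.6],[0,0,0]],[1,[0,0,0],[0,0,0.92]],[1,[0,0,0],[0,0,0.92]],[1,[0,0,0],[0,0,0.92]],[1,[0,0,0],[0,0,0.92]],[1,[0,0,0],[0,0,0.92]]]}}

```text
time: 22.52
position: [0.63, 0.3463, 0.1026]
eef_rot: [-3.141, -0.0, 2.489]
ft_force: [-0.0, 0.4, -0.8]
opening: 0.0306
gripper_force: 60.5
```

Emit:
{"fn": "move_arm", "kwargs": {"deltas": [[1,[0,0,0],[0,0,0.92]],[1,[0,0,0],[0,0,0.92]],[1,[0,0,0],[0,0,0.92]],[1,[0,0,0],[0,0,0.92]],[1,[0,0,0],[0,0,0.92]],[1,[0,0,0],[0,0,0.92]],[1,[0,0,0],[0,0,0.92]],[1,[0,0,0],[0,0,0.92]]]}}

```text
time: 23.52
position: [0.63, 0.3463, 0.1026]
eef_rot: [-3.141, 0.0, 1.9]
ft_force: [-0.8, -0.1, -1.0]
opening: 0.0302
gripper_force: 60.5
```

Emit:
{"fn": "move_arm", "kwargs": {"deltas": [[1,[0,0,0],[0,0,0.86]],[1,[0,0,0],[0,0,0.86]],[1,[-0.84,-0.35,0],[0,0,0]],[1,[-0.84,-0.35,0],[0,0,0]],[1,[-0.84,-0.35,0],[0,0,0]],[1,[-0.84,-0.35,0],[0,0,0]],[1,[-0.84,-0.35,0],[0,0,0]],[1,[-0.84,-0.35,0],[0,0,0]]]}}

```text
time: 24.52
position: [0.5753, 0.0776, 0.1029]
eef_rot: [3.141, 0.0, 1.765]
ft_force: [0.7, -0.4, -0.8]
opening: 0.0303
gripper_force: 60.5
```

Emit:
{"fn": "move_arm", "kwargs": {"deltas": [[1,[-0.84,-0.35,0],[0,0,0]],[1,[-0.84,-0.35,0],[0,0,0]],[1,[-0.7,-0.35,0],[0,0,0]],[1,[0,0,0],[0,0,0]],[1,[0,0,0],[0,0,0]]]}}

```text
time: 25.15
position: [0.5473, -0.0476, 0.1028]
eef_rot: [3.141, -0.0, 1.764]
ft_force: [0.4, 0.8, -0.6]
opening: 0.0299
gripper_force: 60.5
```

```bash
python3 - <<'E'
from h import *
p,r,s=state();print(p,s["eef_rot"]);t,w=delta((.5502,-.0526,.006),down(np.radians(11)));print(t.round(2),w.round(2))
E
```

```text
[ 0.54729972 -0.04763609  0.10284386] [ 3.14118888e+00 -4.88333279e-04  1.76395732e+00]
[-0.11  0.04  1.94] [ 0.01 -0.01  0.01]
```

Emit:
{"fn": "move_arm", "kwargs": {"deltas": [[1,[-0.11,0.04,0.5],[0,0,0]],[1,[0,0,0.7],[0,0,0]],[1,[0,0,0.7],[0,0,0]],[1,[0,0,0],[0,0,0]],[-0.13,[0,0,0],[0,0,0]],[-0.13,[0,0,0],[0,0,0]],[-0.13,[0,0,0],[0,0,0]],[-0.13,[0,0,0],[0,0,0]]]}}

```text
time: 26.15
position: [0.5507, -0.0532, 0.0084]
eef_rot: [3.141, 0.0, 1.764]
ft_force: [0.3, -0.2, -0.0]
opening: 0.0481
gripper_force: 0.0
```

Emit:
{"fn": "move_arm", "kwargs": {"deltas": [[-0.13,[0,0,-0.7],[0,0,0]],[-0.13,[0,0,-0.7],[0,0,0]],[-0.13,[0,0,-0.5],[0,0,0]],[-1,[0,0,0],[0,0,-0.95]],[-1,[0,0,0],[0,0,-0.95]],[-1,[0,0,0],[0,0,-0.95]],[-1,[0,0,0],[0,0,-0.95]],[-1,[0,0,0],[0,0,-0.95]]]}}

```text
time: 27.15
position: [0.5501, -0.0531, 0.1029]
eef_rot: [3.142, 0.0, 2.147]
ft_force: [0.1, -0.1, 0.8]
opening: 0.0851
gripper_force: 0.0
```

Emit:
{"fn": "move_arm", "kwargs": {"deltas": [[-1,[0,0,0],[0,0,-0.95]],[-1,[0,0,0],[0,0,-0.95]],[-1,[0,0,0],[0,0,-0.95]],[-1,[0,0,0],[0,0,-0.95]],[-1,[0,0,0],[0,0,-0.95]],[-1,[0,0,0],[0,0,-0.95]],[-1,[0,0,0],[0,0,-0.95]],[-1,[0,0,0],[0,0,-0.95]]]}}

```text
time: 28.15
position: [0.5501, -0.0531, 0.1028]
eef_rot: [3.142, 0.0, 2.755]
ft_force: [-0.4, -0.1, 0.8]
opening: 0.0856
gripper_force: 0.0
```

Emit:
{"fn": "move_arm", "kwargs": {"deltas": [[-1,[0,0,0],[0,0,-0.95]],[-1,[0,0,0],[0,0,-0.95]],[-1,[0,0,0],[0,0,-0.95]],[-1,[0,0,0],[0,0,-0.95]],[-1,[0,0,0],[0,0,-0.95]],[-1,[0,0,0],[0,0,-0.95]],[-1,[0,0.82,0],[0,0,0]],[-1,[0,0.82,0],[0,0,0]]]}}

```text
time: 29.15
position: [0.5448, 0.0291, 0.103]
eef_rot: [3.142, 0.0, -3.077]
ft_force: [1.3, 0.1, 0.6]
opening: 0.0852
gripper_force: 0.0
```

Emit:
{"fn": "move_arm", "kwargs": {"deltas": [[-1,[0,0.82,0],[0,0,0]],[-1,[0,0.82,0],[0,0,0]],[-1,[0,0.82,0],[0,0,0]],[-1,[0,0.82,0],[0,0,0]],[-1,[0,0.82,0],[0,0,0]],[-1,[0,0.82,0],[0,0,0]],[-1,[0,0.82,0],[0,0,0]],[-1,[0,0.82,0],[0,0,0]]]}}

```text
time: 30.15
position: [0.5227, 0.3572, 0.1029]
eef_rot: [3.142, 0.0, -3.075]
ft_force: [0.3, 0.3, -0.8]
opening: 0.085
gripper_force: 0.0
```

Emit:
{"fn": "move_arm", "kwargs": {"deltas": [[-1,[0,0,0],[0,0,0]],[-1,[0,0,0],[0,0,0]]]}}

```text
time: 30.4
position: [0.5227, 0.3555, 0.1025]
eef_rot: [-3.141, -0.001, -3.074]
ft_force: [-0.2, -0.5, 0.1]
opening: 0.0855
gripper_force: 0.0
```

```bash
cat >> h.py <<'E'
def scoopchk():
    q,d=bot.camera("top");P=cloud("top",d);X=P[...,:2]-[.5794,-.0194];a=np.radians(11)
    x=X@[np.cos(a),np.sin(a)];y=X@[-np.sin(a),np.cos(a)]
    b=(abs(x)<.1)&(abs(y)<.057)&(P[...,2]>.03)&(P[...,2]<.07)&(x>-.075)
    k,l,st,_=cv2.connectedComponentsWithStats(b.astype(np.uint8))
    for i in range(1,k):
        if st[i,4]>30: m=l==i;print("in scoop",st[i,4],np.array([x[m].min(),x[m].max(),y[m].min(),y[m].max(),P[m][:,2].max()]).round(3))
E
python3 - <<'E'
from h import *
p,r,s=state();print(p,s["eef_rot"]);t,w=delta((.532,.3585,.004),down(np.radians(94)));print(t.round(2),w.round(2))
blocks();scoopchk()
E
```

```text
[0.52266658 0.35546249 0.10251142] [-3.14073807e+00 -5.02054893e-04 -3.07444831e+00]
[-0.19  0.05  1.97] [-0.01 -0.01 -0.03]
side [533. 358.] [46. 34.] 4 289
side [450. 384.] [33. 46.] 82 319
in scoop 159 [-0.051 -0.019 -0.049 -0.002  0.05 ]
in scoop 159 [-0.051 -0.018  0.005  0.053  0.049]
```

Emit:
{"fn": "move_arm", "kwargs": {"deltas": [[-1,[-0.19,0.05,0.7],[0,0,0]],[-1,[0,0,0.7],[0,0,0]],[-1,[0,0,0.57],[0,0,0]],[1,[0,0,0],[0,0,0]],[1,[0,0,0],[0,0,0]],[1,[0,0,0],[0,0,0]],[1,[0,0,0],[0,0,0]],[1,[0,0,0],[0,0,0]]]}}

```text
time: 31.55
position: [0.5342, 0.3602, 0.0068]
eef_rot: [3.14, 0.004, -3.075]
ft_force: [0.4, -0.0, 6.9]
opening: 0.0299
gripper_force: 60.2
```

Emit:
{"fn": "move_arm", "kwargs": {"deltas": [[1,[0,0,-0.7],[0,0,0]],[1,[0,0,-0.7],[0,0,0]],[1,[0,0,-0.55],[0,0,0]],[1,[0,0,0],[0,0,0.95]],[1,[0,0,0],[0,0,0.95]],[1,[0,0,0],[0,0,0.95]],[1,[0,0,0],[0,0,0.95]],[1,[0,0,0],[0,0,0.95]]]}}

```text
time: 32.55
position: [0.5318, 0.3591, 0.1016]
eef_rot: [-3.141, -0.0, 2.826]
ft_force: [0.1, -0.5, 0.5]
opening: 0.0299
gripper_force: 59.5
```

Emit:
{"fn": "move_arm", "kwargs": {"deltas": [[1,[0,0,0],[0,0,0.95]],[1,[0,0,0],[0,0,0.95]],[1,[0,0,0],[0,0,0.95]],[1,[0,0,0],[0,0,0.95]],[1,[0,0,0],[0,0,0.95]],[1,[0,0,0],[0,0,0.95]],[1,[0,0,0],[0,0,0.95]],[1,[0,0,0],[0,0,0.95]]]}}

```text
time: 33.55
position: [0.5318, 0.359, 0.1015]
eef_rot: [-3.141, -0.0, 2.218]
ft_force: [-0.6, 0.4, -0.8]
opening: 0.0301
gripper_force: 59.5
```

Emit:
{"fn": "move_arm", "kwargs": {"deltas": [[1,[0,0,0],[0,0,0.95]],[1,[0,0,0],[0,0,0.95]],[1,[0,0,0],[0,0,0.95]],[1,[0,0,0],[0,0,0.95]],[1,[0,0,0],[0,0,0.95]],[1,[0,0,0],[0,0,0.95]],[1,[-0.78,0,0],[0,0,0]],[1,[-0.78,0,0],[0,0,0]]]}}

```text
time: 34.55
position: [0.5468, 0.2821, 0.1016]
eef_rot: [-3.141, 0.0, 1.766]
ft_force: [-0.3, 0.7, -1.4]
opening: 0.0302
gripper_force: 59.5
```

Emit:
{"fn": "move_arm", "kwargs": {"deltas": [[1,[-0.78,0,0],[0,0,0]],[1,[-0.78,0,0],[0,0,0]],[1,[-0.78,0,0],[0,0,0]],[1,[-0.78,0,0],[0,0,0]],[1,[-0.78,0,0],[0,0,0]],[1,[-0.78,0,0],[0,0,0]],[1,[0,0,0],[0,0,0]],[1,[0,0,0],[0,0,0]]]}}

```text
time: 35.55
position: [0.5918, 0.0534, 0.1016]
eef_rot: [-3.141, -0.001, 1.764]
ft_force: [-0.2, 0.5, -0.1]
opening: 0.0304
gripper_force: 59.5
```

```bash
python3 - <<'E'
from h import *
p,r,s=state();print(p,s["eef_rot"]);t,w=delta((.6017,.0125,.006),down(np.radians(11)));print(t.round(2),w.round(2))
E
```

```text
[0.59183075 0.05341278 0.1015696 ] [-3.14114385e+00 -7.88287792e-04  1.76394343e+00]
[-0.84  0.04  1.91] [-0.01 -0.01  0.01]
```

Emit:
{"fn": "move_arm", "kwargs": {"deltas": [[1,[-0.84,0.04,0],[0,0,0]],[1,[0,0,0.6],[0,0,0]],[1,[0,0,0.7],[0,0,0]],[1,[0,0,0.6],[0,0,0]],[-0.13,[0,0,0],[0,0,0]],[-0.13,[0,0,0],[0,0,0]],[-0.13,[0,0,0],[0,0,0]],[-0.13,[0,0,0],[0,0,0]]]}}

```text
time: 36.55
position: [0.6031, 0.0123, 0.0079]
eef_rot: [3.14, 0.0, 1.765]
ft_force: [-0.3, 0.3, -0.2]
opening: 0.0483
gripper_force: 0.0
```

Emit:
{"fn": "move_arm", "kwargs": {"deltas": [[-0.13,[0,0,-0.7],[0,0,0]],[-0.13,[0,0,-0.7],[0,0,0]],[-0.13,[0,0,-0.5],[0,0,0]],[-1,[0,0,0],[0,0,-0.94]],[-1,[0,0,0],[0,0,-0.94]],[-1,[0,0,0],[0,0,-0.94]],[-1,[0,0,0],[0,0,-0.94]],[-1,[0,0,0],[0,0,-0.94]]]}}

```text
time: 37.55
position: [0.6024, 0.0121, 0.1023]
eef_rot: [3.141, 0.0, 2.143]
ft_force: [-0.3, -0.8, 0.6]
opening: 0.0852
gripper_force: 0.0
```

Emit:
{"fn": "move_arm", "kwargs": {"deltas": [[-1,[0,0,0],[0,0,-0.94]],[-1,[0,0,0],[0,0,-0.94]],[-1,[0,0,0],[0,0,-0.94]],[-1,[0,0,0],[0,0,-0.94]],[-1,[0,0,0],[0,0,-0.94]],[-1,[0,0,0],[0,0,-0.94]],[-1,[0,0,0],[0,0,-0.94]],[-1,[0,0,0],[0,0,-0.94]]]}}

```text
time: 38.55
position: [0.6024, 0.0121, 0.1023]
eef_rot: [3.141, 0.001, 2.744]
ft_force: [0.6, 0.5, -0.6]
opening: 0.0852
gripper_force: 0.0
```

Emit:
{"fn": "move_arm", "kwargs": {"deltas": [[-1,[0,0,0],[0,0,-0.94]],[-1,[0,0,0],[0,0,-0.94]],[-1,[0,0,0],[0,0,-0.94]],[-1,[0,0,0],[0,0,-0.94]],[-1,[0.42,0.78,0],[0,0,0]],[-1,[0.42,0.78,0],[0,0,0]],[-1,[0.42,0.78,0],[0,0,0]],[-1,[0.42,0.78,0],[0,0,0]]]}}

```text
time: 39.55
position: [0.5338, 0.1769, 0.1024]
eef_rot: [3.141, 0.001, 3.042]
ft_force: [0.2, -0.5, 0.5]
opening: 0.0855
gripper_force: 0.0
```

Emit:
{"fn": "move_arm", "kwargs": {"deltas": [[-1,[0.42,0.78,0],[0,0,0]],[-1,[0.42,0.78,0],[0,0,0]],[-1,[0.42,0.78,0],[0,0,0]],[-1,[0.42,0.78,0],[0,0,0]],[-1,[0.42,0.78,0],[0,0,0]],[-1,[0,0,0],[0,0,0]],[-1,[0,0,0],[0,0,0]]]}}

```text
time: 40.42
position: [0.4489, 0.3799, 0.102]
eef_rot: [-3.141, 0.001, 3.043]
ft_force: [-0.7, -0.1, -0.4]
opening: 0.0857
gripper_force: 0.0
```

```bash
python3 - <<'E'
from h import *
p,r,s=state();print(p,s["eef_rot"]);t,w=delta((.4505,.3835,.005),down(np.radians(84)));print(t.round(2),w.round(2))
blocks();scoopchk()
E
```

```text
[0.4489124  0.37986751 0.10197669] [-3.14130481e+00  5.06448940e-04  3.04335833e+00]
[-0.02  0.08  1.94] [-0.    0.01  0.08]
side [451. 384.] [33. 47.] 85 325
in scoop 153 [0.01  0.042 0.007 0.053 0.05 ]
in scoop 159 [-0.051 -0.019 -0.049 -0.002  0.051]
in scoop 157 [-0.051 -0.019  0.006  0.052  0.049]
```

Emit:
{"fn": "move_arm", "kwargs": {"deltas": [[-1,[-0.02,0.08,0.7],[0,0,0.08]],[-1,[0,0,0.7],[0,0,0]],[-1,[0,0,0.54],[0,0,0]],[1,[0,0,0],[0,0,0]],[1,[0,0,0],[0,0,0]],[1,[0,0,0],[0,0,0]],[1,[0,0,0],[0,0,0]],[1,[0,0,0],[0,0,0]]]}}

```text
time: 41.58
position: [0.4521, 0.3851, 0.007]
eef_rot: [3.139, 0.004, 3.037]
ft_force: [0.3, -2.0, 7.0]
opening: 0.0301
gripper_force: 60.0
```

Emit:
{"fn": "move_arm", "kwargs": {"deltas": [[1,[0,0,-0.7],[0,0,0]],[1,[0,0,-0.7],[0,0,0]],[1,[0,0,-0.55],[0,0,0]],[1,[0,0,0],[0,0,0.94]],[1,[0,0,0],[0,0,0.94]],[1,[0,0,0],[0,0,0.94]],[1,[0,0,0],[0,0,0.94]],[1,[0,0,0],[0,0,0.94]]]}}

```text
time: 42.58
position: [0.4497, 0.3838, 0.102]
eef_rot: [-3.141, -0.0, 2.658]
ft_force: [0.4, 0.1, -0.9]
opening: 0.03
gripper_force: 59.5
```

Emit:
{"fn": "move_arm", "kwargs": {"deltas": [[1,[0,0,0],[0,0,0.94]],[1,[0,0,0],[0,0,0.94]],[1,[0,0,0],[0,0,0.94]],[1,[0,0,0],[0,0,0.94]],[1,[0,0,0],[0,0,0.94]],[1,[0,0,0],[0,0,0.94]],[1,[0,0,0],[0,0,0.94]],[1,[0,0,0],[0,0,0.94]]]}}

```text
time: 43.58
position: [0.4497, 0.3838, 0.1019]
eef_rot: [-3.141, 0.0, 2.056]
ft_force: [0.1, 0.8, -0.1]
opening: 0.03
gripper_force: 59.5
```

Emit:
{"fn": "move_arm", "kwargs": {"deltas": [[1,[0,0,0],[0,0,0.94]],[1,[0,0,0],[0,0,0.94]],[1,[0,0,0],[0,0,0.94]],[1,[0,0,0],[0,0,0.8]],[1,[-0.81,0.14,0],[0,0,0]],[1,[-0.81,0.14,0],[0,0,0]],[1,[-0.81,0.14,0],[0,0,0]],[1,[-0.81,0.14,0],[0,0,0]]]}}

```text
time: 44.58
position: [0.5095, 0.2295, 0.1021]
eef_rot: [-3.141, -0.0, 1.77]
ft_force: [-0.4, -0.2, -1.4]
opening: 0.0301
gripper_force: 59.5
```

Emit:
{"fn": "move_arm", "kwargs": {"deltas": [[1,[-0.81,0.14,0],[0,0,0]],[1,[-0.81,0.14,0],[0,0,0]],[1,[-0.81,0.14,0],[0,0,0]],[1,[-0.81,0.14,0],[0,0,0]],[1,[-0.81,0.14,0],[0,0,0]],[1,[-0.81,0.14,0],[0,0,0]],[1,[-0.81,0.14,0],[0,0,0]],[1,[0,0,0],[0,0,0]]]}}

```text
time: 45.58
position: [0.6143, -0.0403, 0.1023]
eef_rot: [3.141, 0.001, 1.766]
ft_force: [0.2, 0.6, -0.7]
opening: 0.0302
gripper_force: 59.5
```

```bash
python3 - <<'E'
from h import *
p,r,s=state();print(p,s["eef_rot"]);t,w=delta((.6120,-.0405,.006),down(np.radians(11)));print(t.round(2),w.round(2))
E
```

```text
[ 0.61430585 -0.04031636  0.10234191] [3.14094292e+00 8.58455235e-04 1.76561745e+00]
[ 0.01 -0.05  1.93] [0.01 0.01 0.04]
```

Emit:
{"fn": "move_arm", "kwargs": {"deltas": [[1,[0,-0.04,0.5],[0,0,0.04]],[1,[0,0,0.7],[0,0,0]],[1,[0,0,0.7],[0,0,0]],[1,[0,0,0],[0,0,0]],[-0.13,[0,0,0],[0,0,0]],[-0.13,[0,0,0],[0,0,0]],[-0.13,[0,0,0],[0,0,0]],[-0.13,[0,0,0],[0,0,0]]]}}

```text
time: 46.58
position: [0.6118, -0.038, 0.0077]
eef_rot: [3.141, 0.0, 1.766]
ft_force: [0.5, 0.7, -0.4]
opening: 0.0484
gripper_force: 0.0
```

Emit:
{"fn": "move_arm", "kwargs": {"deltas": [[-0.13,[0,0,-0.7],[0,0,0]],[-0.13,[0,0,-0.8],[0,0,0]],[-0.13,[0,0,-0.9],[0,0,0]],[-1,[0,0,-0.9],[0,0,0]],[-1,[0,-0.8,-0.5],[0,0,0]],[-1,[0,-0.8,-0.5],[0,0,0]],[-1,[0,-0.8,0],[0,0,0]],[-1,[0,-0.8,0],[0,0,0]]]}}

```text
time: 47.58
position: [0.4536, -0.0693, 0.223]
eef_rot: [3.14, 0.001, 1.766]
ft_force: [0.3, 0.5, 1.1]
opening: 0.0854
gripper_force: 0.0
```

Emit:
{"fn": "move_arm", "kwargs": {"deltas": [[-1,[0,-0.8,0],[0,0,0]],[-1,[0.7,-0.5,0],[0,0,0]],[-1,[0.8,0,0],[0,0,0]],[-1,[0.8,0,0],[0,0,0]],[-1,[0.8,0,0],[0,0,0]],[-1,[0.8,0,0],[0,0,0]],[-1,[0,0,0],[0,0,0]]]}}

```text
time: 48.45
position: [0.3523, 0.1115, 0.2224]
eef_rot: [3.141, -0.0, 1.771]
ft_force: [0.0, -0.8, -0.1]
opening: 0.0851
gripper_force: 0.0
```

```bash
python3 - <<'E'
from h import *
p,r,s=state();print(p,s["eef_rot"],s["qpos"])
scoopchk();blocks()
q,d=bot.camera("top");np.savez("top1.npz",p=q,d=d)
P=cloud("top",d);h=cv2.cvtColor(q,cv2.COLOR_RGB2HSV)
m=(np.hypot(P[...,0]-.471,P[...,1]+.0405)<.05)&(P[...,2]>.07)&(P[...,2]<.125)
print("handle",m.sum(),P[m].mean(0),P[m].min(0),P[m].max(0),cv2.minAreaRect((P[m][:,:2]*1000).astype(np.float32)))
cv2.imwrite("pics/s1.png",cv2.resize(q[150:280,180:370],(760,520),interpolation=cv2.INTER_CUBIC)[:,:,::-1])
E
```

```text
[0.35226238 0.1114936  0.22236677] [ 3.14109007e+00 -4.59415593e-04  1.77077257e+00] [ 1.15467557e-01 -3.96990746e-01  2.14376015e+00  5.08085973e-04
  1.39436126e+00 -8.45976349e-02]
in scoop 157 [ 0.009  0.042 -0.046  0.001  0.049]
in scoop 156 [0.01  0.043 0.007 0.053 0.052]
in scoop 157 [-0.051 -0.019 -0.049 -0.002  0.051]
in scoop 160 [-0.051 -0.018  0.006  0.052  0.051]
handle 189 [ 0.47013849 -0.04038912  0.09671951] [ 0.45230756 -0.06639494  0.07011123] [ 0.49084813 -0.01487231  0.11506218] ((471.08282470703125, -41.16118621826172), (33.84941482543945, 49.743656158447266), 10.796704292297363)
```

View pics/s1.png

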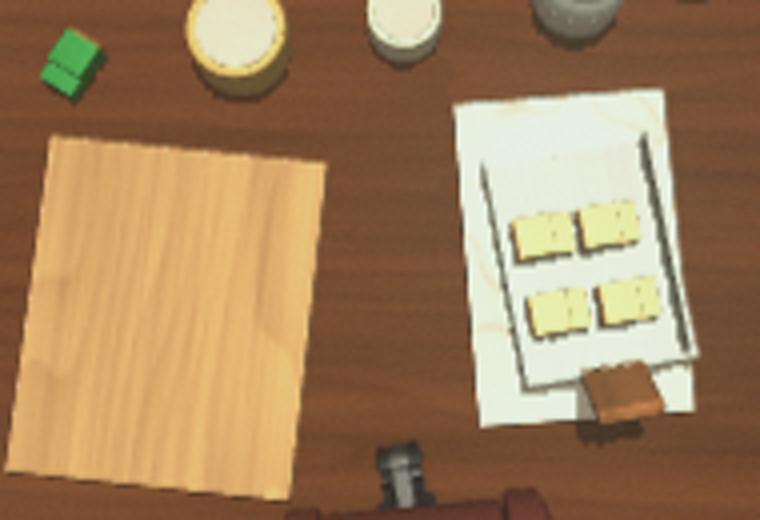

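All four blocks sit in the scoop and the board is empty; handle at crop (622,392). Next I tilt the tool for the handle pinch.

Emit:
{"fn": "move_arm", "kwargs": {"deltas": [[-1,[-0.65,0.22,0],[0,0,0]],[-1,[-0.65,0.22,0],[0,0,0]],[-1,[-0.65,0.22,0],[0,0,0]],[-1,[-0.65,0.22,0],[0,0,0]],[-1,[-0.65,0.22,0],[0,0,0]],[-1,[0,0,0],[-0.94,0,0]],[-1,[0,0,0],[-0.94,0,0]],[-1,[0,0,0],[-0.94,0,0]]]}}

```text
time: 49.65
position: [0.4384, -0.0407, 0.2222]
eef_rot: [2.914, 0.0, 1.763]
ft_force: [-0.1, -0.2, 0.4]
opening: 0.0851
gripper_force: 0.0
```

Emit:
{"fn": "move_arm", "kwargs": {"deltas": [[-1,[0,0,0],[-0.94,0,0]],[-1,[0,0,0],[-0.94,0,0]],[-1,[0,0,0],[-0.94,0,0]],[-1,[0,0,0],[-0.9,0,0]],[-1,[0,0,0],[0,0,0]],[-1,[0,0,0],[0,0,0]]]}}

```text
time: 50.4
position: [0.4387, -0.0401, 0.2227]
eef_rot: [2.619, 0.001, 1.764]
ft_force: [-0.1, -0.2, 1.0]
opening: 0.0857
gripper_force: 0.0
```

```bash
python3 - <<'E'
from h import *
p,r,s=state();print(p,r.as_matrix().round(3),s["qpos"].round(3))
a=np.radians(10.9);c,sn=np.cos(a),np.sin(a)
z=np.array([.5*c,.5*sn,-.866]);y=np.array([.866*c,.866*sn,.5]);x=np.cross(y,z)
RT=R.from_matrix(np.c_[x,y,z]); g=np.array([.4709,-.0405,.084])
for L in(-.06,.041):
    t,w=delta(g+L*z,RT);print(L,g+L*z,t.round(2),w.round(2))
# where do the fingers lie, in the tool frame about reported TCP
for n in("side","top"):
    q,e=bot.camera(n);P=cloud(n,e);X=(P-p)@r.as_matrix()
    m=(abs(X[...,0])<.025)&(abs(X[...,1])<.07)&(X[...,2]>-.09)&(X[...,2]<.02)&(P[...,2]>.13)
    for s_ in(-1,1):
        k=m&(X[...,1]*s_>.01)
        if k.sum(): print(n,s_,k.sum(),(X[k].min(0)*1000).round(),(X[k].max(0)*1000).round())
cv2.imwrite("pics/t1.png",np.ascontiguousarray(q[:,:,::-1]))
E
```

```text
[ 0.43870885 -0.04009055  0.22270358] [[-0.192  0.85   0.49 ]
 [ 0.981  0.167  0.095]
 [-0.001  0.499 -0.866]] [-0.504 -0.619  2.357  0.385  1.022 -0.836]
-0.06 [ 0.44144124 -0.04617286  0.13596   ] [-0.13 -0.84  1.52] [-0.01 -0.01  0.04]
0.041 [ 0.49103015 -0.03662354  0.048494  ] [-0.13 -0.84  3.54] [-0.01 -0.01  0.04]
side -1 113 [-14. -67. -90.] [ 15. -41. -43.]
side 1 92 [ -3.  44. -89.] [ 15.  64. -42.]
top -1 6 [  6. -44. -54.] [ 11. -42. -43.]
top 1 29 [ -6.  42. -90.] [ 13.  57. -43.]
```

Emit:
{"fn": "move_arm", "kwargs": {"deltas": [[-1,[-0.13,-0.84,0],[0,0,0.04]],[-1,[0,0,0.7],[0,0,0]],[-1,[0,0,0.7],[0,0,0]],[-1,[0,0,0.7],[0,0,0]],[-1,[0,0,0.7],[0,0,0]],[-1,[0,0,0.7],[0,0,0]],[-1,[0,0,0],[0,0,0]],[-1,[0,0,0],[0,0,0]]]}}

```text
time: 51.5
position: [0.4904, -0.0355, 0.0503]
eef_rot: [2.618, -0.001, 1.764]
ft_force: [-0.5, 0.5, 0.2]
opening: 0.0855
gripper_force: 0.0
```

```bash
python3 - <<'E'
from h import *
p,r,s=state();print(p,s["qpos"].round(3),s["ft_force"])
a=np.radians(10.9);c,sn=np.cos(a),np.sin(a)
z=np.array([.5*c,.5*sn,-.866]);y=np.array([.866*c,.866*sn,.5]);x=np.cross(y,z)
RT=R.from_matrix(np.c_[x,y,z]); g=np.array([.4709,-.0405,.084])
t,w=delta(g+.041*z,RT);print(t.round(2),w.round(2))
q,e=bot.camera("side");P=cloud("side",e);X=(P-p)@r.as_matrix();h=cv2.cvtColor(q,cv2.COLOR_RGB2HSV)
m=(abs(X[...,0])<.03)&(abs(X[...,1])<.03)&(X[...,2]>-.09)&(X[...,2]<0)&(P[...,2]>.06)
print(m.sum(),(X[m].min(0)*1000).round(),(X[m].max(0)*1000).round(),np.median(X[m],0)*1000)
cv2.imwrite("pics/g1.png",cv2.resize(q[100:280,220:420],(720,560),interpolation=cv2.INTER_CUBIC)[:,:,::-1])
E
```

```text
[ 0.4903585  -0.03554584  0.05033931] [-0.416 -0.134  2.404  0.623  0.514 -1.103] [-0.47725007  0.5285375   0.22226557]
[-0.02 -0.01  0.04] [-0.   -0.03  0.02]
163 [-26.  -4. -71.] [25. 10. -7.] [ 14.18018577   6.64200404 -46.4905474 ]
```

View pics/g1.png

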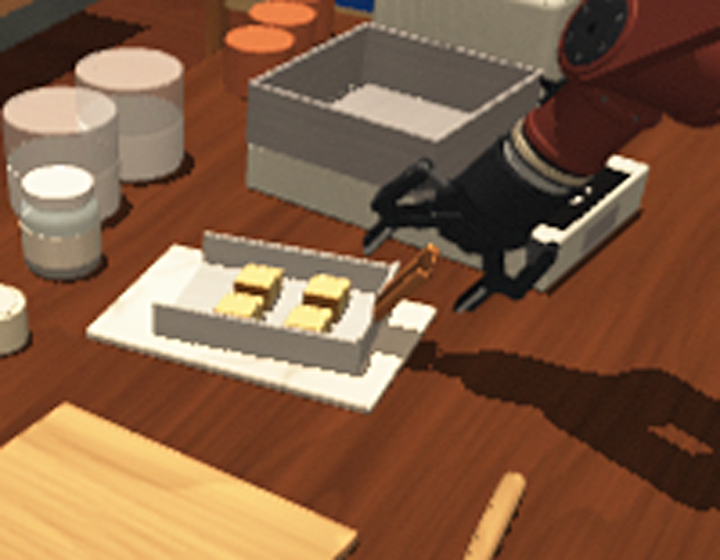

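The handle lies centred between the open fingers. Close and lift.

Emit:
{"fn": "move_arm", "kwargs": {"deltas": [[1,[0,0,0],[0,0,0]],[1,[0,0,0],[0,0,0]],[1,[0,0,0],[0,0,0]],[1,[0,0,0],[0,0,0]],[1,[0,0,0],[0,0,0]],[1,[0,0,0],[0,0,0]],[1,[0,0,0],[0,0,0]]]}}

```text
time: 52.42
position: [0.4911, -0.036, 0.0509]
eef_rot: [2.616, -0.0, 1.763]
ft_force: [-0.7, 0.9, 5.9]
opening: 0.0116
gripper_force: 59.9
```

Emit:
{"fn": "move_arm", "kwargs": {"deltas": [[1,[0,0.15,-0.26],[0,0,0]],[1,[0,0.15,-0.26],[0,0,0]],[1,[0,0.15,-0.26],[0,0,0]],[1,[0,0,0],[0,0,0]]]}}

```text
time: 52.92
position: [0.4886, -0.0353, 0.0937]
eef_rot: [2.621, -0.002, 1.764]
ft_force: [0.1, -0.1, -5.2]
opening: 0.0117
gripper_force: 58.9
```

```bash
python3 - <<'E'
from h import *
p,r,s=state();print(p,s["eef_rot"],s["qpos"].round(3),s["ft_force"],s["ft_torque"],s["opening"])
q,e=bot.camera("side")
P=cloud("side",e); m=(P[...,0]>.44)&(P[...,0]<.75)&(P[...,1]>-.13)&(P[...,1]<.09)&(P[...,2]>.06)&(P[...,2]<.11)
h=cv2.cvtColor(q,cv2.COLOR_RGB2HSV); k=m&(h[...,1]<60)
# left wall top edge: tilt
print(P[k].min(0),P[k].max(0))
cv2.imwrite("pics/l1.png",cv2.resize(q[100:280,220:420],(720,560),interpolation=cv2.INTER_CUBIC)[:,:,::-1])
E
```

```text
[ 0.48863779 -0.03526556  0.09367278] [ 2.62058569e+00 -1.89439024e-03  1.76443852e+00] [-0.417 -0.246  2.387  0.511  0.626 -0.971] [ 0.09212207 -0.07691581 -5.24135781] [-0.24608841  1.06039515 -0.06150636] 0.011669033092943207
[ 0.47689374 -0.10061602  0.06000597] [0.6770579  0.06308344 0.10224562]
```

View pics/l1.png

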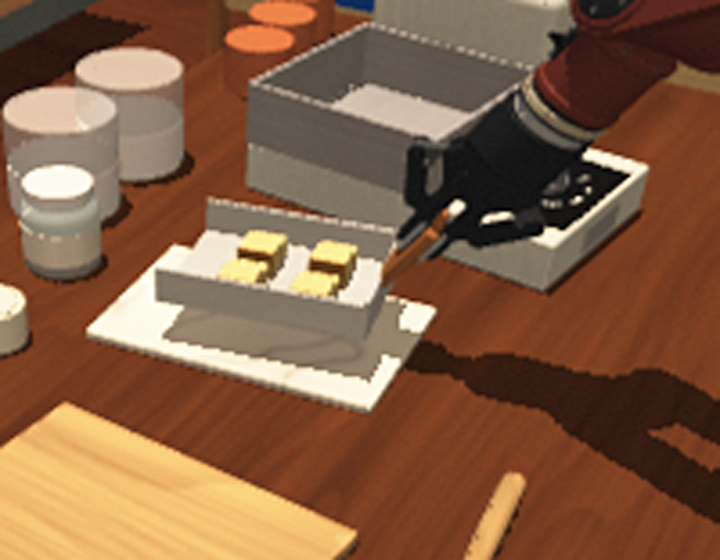

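Scoop is held level with all the blocks in it. Now lift, yaw to -20° and carry over toward the mill.

Emit:
{"fn": "move_arm", "kwargs": {"deltas": [[1,[0,0.15,-0.26],[0,0,0]],[1,[0,0.25,-0.43],[0,0,0]],[1,[0,0.3,-0.52],[0,0,0]],[1,[0,0.3,-0.52],[0,0,0]],[1,[0,0.3,-0.52],[0,0,0]],[1,[0,0.18,-0.31],[0,0,0]],[1,[0,0.08,-0.14],[0,0,0]],[1,[0,0,0],[0,0,0]]]}}

```text
time: 53.98
position: [0.4897, -0.0359, 0.2505]
eef_rot: [2.619, -0.001, 1.763]
ft_force: [-0.1, 0.5, -4.3]
opening: 0.0113
gripper_force: 59.1
```

Emit:
{"fn": "move_arm", "kwargs": {"deltas": [[1,[0,0,0],[0,-0.2,0.35]],[1,[0,0,0],[0,-0.42,0.73]],[1,[0,0,0],[0,-0.48,0.83]],[1,[0,0,0],[0,-0.48,0.83]],[1,[0,0,0],[0,-0.48,0.83]],[1,[0,0,0],[0,-0.48,0.83]],[1,[0,0,0],[0,-0.48,0.83]],[1,[0,0,0],[0,-0.34,0.59]]]}}

```text
time: 54.98
position: [0.4883, -0.0348, 0.2476]
eef_rot: [2.625, -0.002, 1.223]
ft_force: [-0.1, -0.0, -4.4]
opening: 0.0112
gripper_force: 59.1
```

Emit:
{"fn": "move_arm", "kwargs": {"deltas": [[1,[-0.2,0,0],[0,0,0]],[1,[-0.4,0,0],[0,0,0]],[1,[-0.6,0,0],[0,0,0]],[1,[-0.6,0,0],[0,0,0]],[1,[-0.6,0,0],[0,0,0]],[1,[-0.6,0,0],[0,0,0]],[1,[-0.6,0,0],[0,0,0]],[1,[-0.5,0,0],[0,0,0]]]}}

```text
time: 55.98
position: [0.4191, -0.2288, 0.2479]
eef_rot: [2.623, -0.003, 1.225]
ft_force: [1.9, 1.2, -5.0]
opening: 0.0114
gripper_force: 59.1
```

Emit:
{"fn": "move_arm", "kwargs": {"deltas": [[1,[-0.35,0,0],[0,0,0]],[1,[-0.14,0,0],[0,0,0]],[1,[0,0,0],[0,0,0]],[1,[0,0,0],[0,0,0]]]}}

```text
time: 56.48
position: [0.4124, -0.2509, 0.2497]
eef_rot: [2.62, -0.002, 1.227]
ft_force: [-0.4, 0.4, -5.4]
opening: 0.0113
gripper_force: 59.1
```

```bash
cat >> h.py <<'E'
def scooprot(psi,th=0):
    """tool rotation for the handle grip, scoop at yaw psi, tipped by th"""
    S=R.from_euler('zy',[psi,0]) ; S=R.from_euler('ZY',[psi,th])
    return S*R.from_matrix(np.c_[[0,1,0],[.866,0,.5],[.5,0,-.866]])
E
python3 - <<'E'
from h import *
p,r,s=state();print(p,s["eef_rot"],s["qpos"].round(3),s["opening"])
t,w=delta((.412,-.251,.1965),scooprot(np.radians(-20)));print(t.round(2),w.round(2))
q,e=bot.camera("top")
cv2.imwrite("pics/c3.png",cv2.resize(q[130:300,330:530],(720,560),interpolation=cv2.INTER_CUBIC)[:,:,::-1])
P=cloud("top",e);X=(P-p)@scooprot(np.radians(-20)).as_matrix()
E
```

```text
[ 0.412381   -0.25091241  0.24968584] [ 2.62019995e+00 -2.10843400e-03  1.22655124e+00] [-0.871 -0.521  2.253  0.31   0.973 -0.645] 0.011253533409054484
[-0.01 -0.54  0.92] [-0.03 -0.05  0.04]
```

View pics/c3.png

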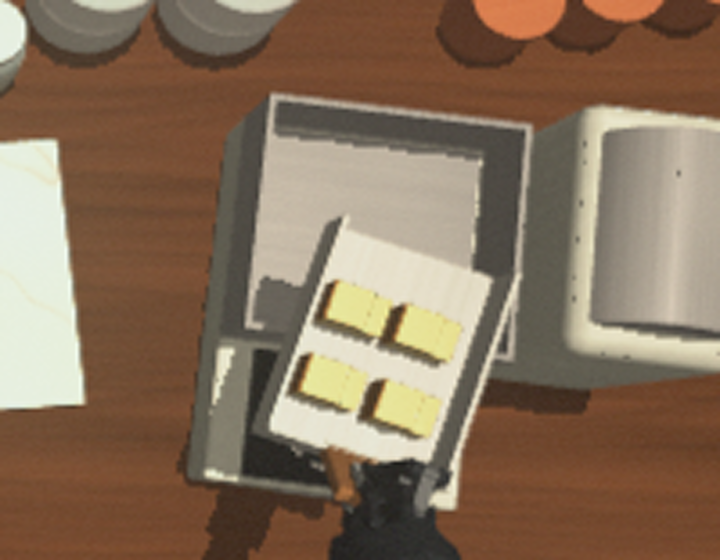

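The scoop is over the hopper's near half and the lip is inside the walls. Lower, then tip about the lip.

Emit:
{"fn": "move_arm", "kwargs": {"deltas": [[1,[0,-0.18,0.3],[0,0,0]],[1,[0,-0.18,0.31],[0,0,0]],[1,[0,-0.18,0.31],[0,0,0]],[1,[0,0,0],[0,0,0]],[1,[0,0.2,-0.21],[1,0,0]],[1,[0,0.2,-0.21],[1,0,0]],[1,[0,0.2,-0.21],[1,0,0]],[1,[0,0.2,-0.21],[1,0,0]]]}}

```text
time: 57.52
position: [0.4323, -0.2588, 0.2527]
eef_rot: [2.938, -0.001, 1.226]
ft_force: [-0.1, 0.4, -4.3]
opening: 0.0114
gripper_force: 59.6
```

Emit:
{"fn": "move_arm", "kwargs": {"deltas": [[1,[0,0.2,-0.21],[1,0,0]],[1,[0,0.2,-0.21],[1,0,0]],[1,[0,0.2,-0.21],[1,0,0]],[1,[0,0.2,-0.21],[1,0,0]],[1,[0,0.2,-0.21],[1,0,0]],[1,[0,0,0],[0,0,0]],[1,[0,0,0],[0,0,0]],[1,[0,0,0],[0,0,0]]]}}

```text
time: 58.52
position: [0.4754, -0.2745, 0.3058]
eef_rot: [-2.946, -0.001, 1.225]
ft_force: [-0.7, 0.1, -2.5]
opening: 0.0113
gripper_force: 59.9
```

```bash
python3 - <<'E'
from h import *
p,r,s=state();print(p,s["eef_rot"],s["qpos"].round(3),s["opening"],s["ft_force"])
lip=p+r.apply([0,.1376,.1216]);print("lip",lip, "tilt",np.degrees(np.arccos(-r.as_matrix()[2,2])))
q,e=bot.camera("top")
cv2.imwrite("pics/c4.png",cv2.resize(q[130:300,330:530],(720,560),interpolation=cv2.INTER_CUBIC)[:,:,::-1])
E
```

```text
[ 0.47540818 -0.27445941  0.30584272] [-2.94628137e+00 -1.03778339e-03  1.22544834e+00] [-0.62   0.13   1.533 -0.052  1.667 -0.275] 0.011292781950900466 [-0.68107782  0.11238884 -2.51562528]
lip [ 0.58026777 -0.31202326  0.15985045] tilt 11.190668366500349
```

View pics/c4.png

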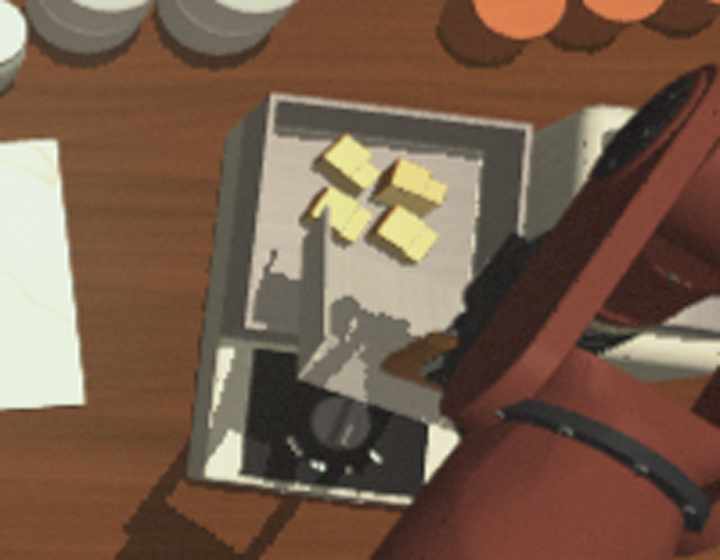

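All four blocks lie in the hopper (crop 345,165; 410,190; 340,215; 405,235), the scoop is empty, and the knob is still on two dots. Now reverse and return.

Emit:
{"fn": "move_arm", "kwargs": {"deltas": [[1,[0,-0.2,-0.98],[0,0,0]],[1,[0,-0.19,0.23],[-1,0,0]],[1,[0,-0.19,0.23],[-1,0,0]],[1,[0,-0.19,0.23],[-1,0,0]],[1,[0,-0.19,0.23],[-1,0,0]],[1,[0,-0.19,0.23],[-1,0,0]],[1,[0,-0.19,0.23],[-1,0,0]],[1,[0,-0.19,0.23],[-1,0,0]]]}}

```text
time: 59.58
position: [0.4158, -0.2529, 0.273]
eef_rot: [2.777, -0.0, 1.226]
ft_force: [-0.4, -1.5, -3.4]
opening: 0.0115
gripper_force: 60.1
```

Emit:
{"fn": "move_arm", "kwargs": {"deltas": [[1,[0,-0.19,0.23],[-1,0,0]],[1,[0,-0.19,0.23],[-1,0,0]],[1,[0,0,0],[0,0,0]],[1,[0.6,0,0],[0,0,0]],[1,[0.7,0,0],[0,0,0]],[1,[0.7,0,0],[0,0,0]],[1,[0.7,0,0],[0,0,0]],[1,[0.7,0,0],[0,0,0]]]}}

```text
time: 60.58
position: [0.4678, -0.0896, 0.2472]
eef_rot: [2.617, -0.002, 1.225]
ft_force: [0.0, -0.2, -3.0]
opening: 0.0111
gripper_force: 60.1
```

Emit:
{"fn": "move_arm", "kwargs": {"deltas": [[1,[0.7,0,0],[0,0,0]],[1,[0.5,0,0],[0,0,0]],[1,[0,0,0],[0,0.55,-0.95]],[1,[0,0,0],[0,0.55,-0.95]],[1,[0,0,0],[0,0.55,-0.95]],[1,[0,0,0],[0,0.55,-0.95]],[1,[0,0,0],[0,0.55,-0.95]],[1,[0,0,0],[0,0,0]]]}}

```text
time: 61.58
position: [0.4877, -0.0353, 0.2467]
eef_rot: [2.617, -0.001, 1.662]
ft_force: [0.4, -0.2, -3.0]
opening: 0.0114
gripper_force: 60.2
```

```bash
python3 - <<'E'
from h import *
p,r,s=state();print(p,s["eef_rot"],s["opening"],s["ft_force"])
t,w=delta((.4974,-.0209,.07),scooprot(np.radians(5.2)));print(t.round(2),w.round(2))
q,e=bot.camera("top");P=cloud("top",e)
# scoop as held: rear-wall/side wall tops, yaw check
ex=np.array([np.cos(np.radians(5.2)),np.sin(np.radians(5.2))]);o=p[:2]+.0898*ex
m=(np.abs(P[...,0]-o[0])<.13)&(np.abs(P[...,1]-o[1])<.09)&(P[...,2]>p[2]-.06)&(P[...,2]<p[2]+.012)
print(m.sum(),o,cv2.minAreaRect((P[m][:,:2]*1000).astype(np.float32)),np.percentile(P[m][:,2],[5,50,95])-p[2])
# plane fit of floor
k=m&(P[...,2]<p[2]-.025);A=np.c_[P[k][:,:2],np.ones(k.sum())];print("floor slope",np.linalg.lstsq(A,P[k][:,2],rcond=None)[0])
E
```

```text
[ 0.48774751 -0.03527995  0.2467201 ] [ 2.61733975e+00 -1.22400860e-03  1.66198328e+00] 0.011436356474962392 [ 0.35087205 -0.2046211  -3.02092641]
[ 0.26 -1.58  3.17] [ 0.01 -0.02 -0.  ]
3435 [ 0.57717793 -0.02714115] ((574.3566284179688, -29.225021362304688), (189.2393341064453, 132.77001953125), 5.368256092071533) [-0.03988056 -0.0364975  -0.00092007]
floor slope [ 0.00297514 -0.00075883  0.20818308]
```

Emit:
{"fn": "move_arm", "kwargs": {"deltas": [[1,[0.05,-0.31,0.63],[0,0,0]],[1,[0.05,-0.31,0.63],[0,0,0]],[1,[0.05,-0.31,0.63],[0,0,0]],[1,[0.05,-0.31,0.63],[0,0,0]],[1,[0.06,-0.34,0.65],[0,0,0]],[1,[0,0,0],[0,0,0]],[1,[0,0,0],[0,0,0]]]}}

```text
time: 62.5
position: [0.4979, -0.02, 0.0699]
eef_rot: [2.616, -0.001, 1.665]
ft_force: [0.3, 0.0, -2.9]
opening: 0.0112
gripper_force: 60.2
```

```bash
python3 - <<'E'
from h import *
p,r,s=state();print(p,s["ft_force"])
t,w=delta((.4974,-.0209,.051),scooprot(np.radians(5.2)));print(t.round(2),w.round(2))
E
```

```text
[ 0.49787373 -0.02004185  0.06994412] [ 0.28628462  0.00604517 -2.85187026]
[-0.02 -0.2   0.32] [ 0.03 -0.03  0.03]
```

Emit:
{"fn": "move_arm", "kwargs": {"deltas": [[1,[-0.02,-0.06,0.11],[0,0,0]],[1,[0,-0.06,0.1],[0,0,0]],[1,[0,-0.06,0.1],[0,0,0]],[1,[0,0,0],[0,0,0]]]}}

```text
time: 63.0
position: [0.4974, -0.0213, 0.051]
eef_rot: [2.616, -0.001, 1.664]
ft_force: [0.7, 0.2, -0.5]
opening: 0.0113
gripper_force: 60.5
```

Emit:
{"fn": "move_arm", "kwargs": {"deltas": [[1,[0,-0.01,0.02],[0,0,0]],[-1,[0,0,0],[0,0,0]],[-1,[0,0,0],[0,0,0]],[-1,[0,0,0],[0,0,0]],[-1,[0,0,0],[0,0,0]],[-1,[0,0,0],[0,0,0]],[-1,[0,0,-0.5],[0,0,0]],[-1,[0,0,-0.8],[0,0,0]]]}}

```text
time: 64.0
position: [0.4626, -0.0235, 0.1044]
eef_rot: [2.622, -0.004, 1.665]
ft_force: [1.1, -0.7, 1.2]
opening: 0.0854
gripper_force: 0.0
```

Emit:
{"fn": "move_arm", "kwargs": {"deltas": [[-1,[0,0,-0.8],[0,0,0]],[-1,[0,0.4,-0.7],[0,0,0]],[-1,[0.7,0.4,-0.5],[0,0,0]],[-1,[0.8,0,0],[0,0,0]],[-1,[0.8,0,0],[0,0,0]],[-1,[0.8,0,0],[0,0,0]],[-1,[0.8,0,0],[0,0,0]],[-1,[0,0,0],[0,0,0]]]}}

```text
time: 65.0
position: [0.4295, 0.1715, 0.2122]
eef_rot: [2.619, -0.002, 1.672]
ft_force: [-1.1, 0.1, 0.1]
opening: 0.0854
gripper_force: 0.0
```

```bash
python3 - <<'E'
from h import *
p,r,s=state();print(p,s["opening"],s["ft_force"],s["time"])
q,e=bot.camera("top")
cv2.imwrite("pics/end.png",cv2.resize(q[130:300,270:490],(770,595),interpolation=cv2.INTER_CUBIC)[:,:,::-1])
E
```

```text
[0.42952304 0.17153883 0.21215519] 0.08535032071493957 [-1.06123467  0.08920076  0.12673281] 65.0
```

View pics/end.png

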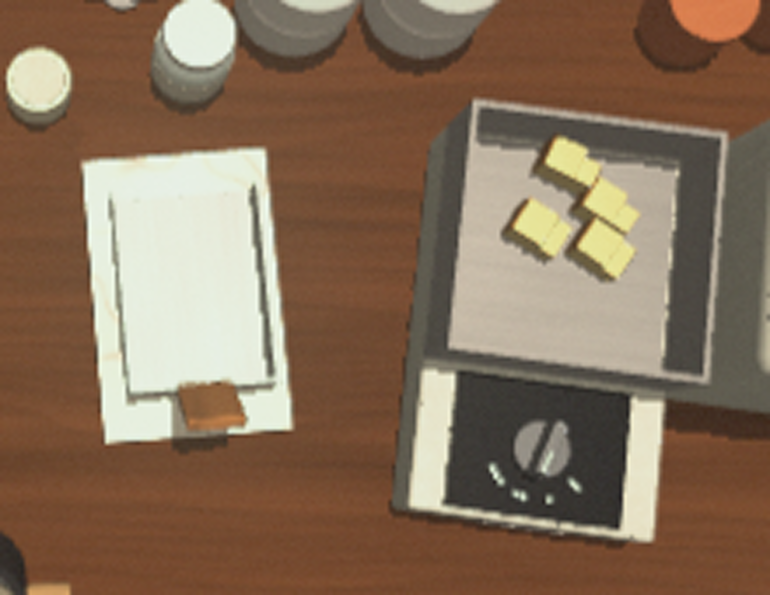

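The picture shows the empty scoop upright mid-slab (190,295), four blocks in the hopper (540-610, 160-250), and the knob's bar aligned with the two-dot mark (519,495).

```bash
python3 -c "
from plant import bot
print(bot.finish_job())"
```

```text
the job is handed in; nothing more can be done
None
```

Job handed in at 65 s: the selector is on two dots, all four cheese blocks are in the hopper, and the empty scoop stands upright in the middle of its slab.

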